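# Lock out the press and set out the drifts for a tool change

### The job

Get the bench ready for a tool change at the press. First make the press safe: pull the black enable plug straight up out of its grey socket box and put it in the small loose tray. Then take every steel drift out of the wooden block and stand it upright, right down, in the stand, one to a cup; leave the tin, the glue bottle and the spanner where they are.

Things in the scene. Friction and masses are not known exactly. Their poses are not given: they have to be found in the camera images.
- block: wooden storage block, fixed to the bench, 62 x 226 x 50 mm (x, y, z), standing on one side of the bench (left or right varies). Origin: centre of its underside; z up; its row of five upright round wells (18 mm wide, floor 8 mm over the bench) runs along its y, 45 mm apart, at y = -90, -45, 0, 45, 90 mm, x = 0
- stand: metal stand fixed to the bench on the other side: dark plate 70 x 216 x 8 mm carrying four aluminium cups in a row along its y. Origin: centre of its underside; z up; cups at y = -75, -25, 25, 75 mm, x = 0; whole height 66 mm
- cup_0 (a point): centre of the mouth of one cup of the stand, 66 mm over the bench; z up. The cup is round, 33 mm wide inside at the mouth, narrowing over the top 8 mm to 26 mm; its floor is 54 mm below this point (12 mm over the bench). Cups are all empty at the start; one holds one drift
- cup_1 (a point): centre of the mouth of one cup of the stand, 66 mm over the bench; z up. The cup is round, 33 mm wide inside at the mouth, narrowing over the top 8 mm to 26 mm; its floor is 54 mm below this point (12 mm over the bench). Cups are all empty at the start; one holds one drift
- cup_2 (a point): centre of the mouth of one cup of the stand, 66 mm over the bench; z up. The cup is round, 33 mm wide inside at the mouth, narrowing over the top 8 mm to 26 mm; its floor is 54 mm below this point (12 mm over the bench). Cups are all empty at the start; one holds one drift
- cup_3 (a point): centre of the mouth of one cup of the stand, 66 mm over the bench; z up. The cup is round, 33 mm wide inside at the mouth, narrowing over the top 8 mm to 26 mm; its floor is 54 mm below this point (12 mm over the bench). Cups are all empty at the start; one holds one drift
- drift_0_mid (a point): middle (half-way up, on the axis) of a drift: straight round steel pin, 14 mm thick, 120 mm long, 0.13 kg, with a bevelled foot and a dark band round its upper half; z runs from foot to head. Starts upright and loose in any well of the block, this point 68 mm, its head about 130 mm over the bench. Three or four of the five drifts are present; None if absent
- drift_1_mid (a point): middle (half-way up, on the axis) of a drift: straight round steel pin, 14 mm thick, 120 mm long, 0.13 kg, with a bevelled foot and a dark band round its upper half; z runs from foot to head. Starts upright and loose in any well of the block, this point 68 mm, its head about 130 mm over the bench. Three or four of the five drifts are present; None if absent
- drift_2_mid (a point): middle (half-way up, on the axis) of a drift: straight round steel pin, 14 mm thick, 120 mm long, 0.13 kg, with a bevelled foot and a dark band round its upper half; z runs from foot to head. Starts upright and loose in any well of the block, this point 68 mm, its head about 130 mm over the bench. Three or four of the five drifts are present; None if absent
- drift_3_mid (a point): middle (half-way up, on the axis) of a drift: straight round steel pin, 14 mm thick, 120 mm long, 0.13 kg, with a bevelled foot and a dark band round its upper half; z runs from foot to head. Starts upright and loose in any well of the block, this point 68 mm, its head about 130 mm over the bench. Three or four of the five drifts are present; None if absent
- drift_4_mid (a point): middle (half-way up, on the axis) of a drift: straight round steel pin, 14 mm thick, 120 mm long, 0.13 kg, with a bevelled foot and a dark band round its upper half; z runs from foot to head. Starts upright and loose in any well of the block, this point 68 mm, its head about 130 mm over the bench. Three or four of the five drifts are present; None if absent
- plug_handle (a point): middle of the enable plug's handle, a black ribbed block 20 (x) x 40 (y) mm, from 23 mm below to 19 mm above this point; under it a flange 30 x 48 x 5 mm, then a brass blade 13 x 26 mm ending 65 mm below this point. 0.06 kg. Starts in the socket, z up, this point 73 mm over the bench. Sprung jaws hold it: 10 to 20 N straight up over the first 8 mm, then free; clear when raised 40 mm
- socket_mouth (a point): centre of the top of the plug's socket box, 45 mm over the bench; axes as the plug's at the start (its x across the plug's thin side), z up. Grey steel housing 62 x 70 x 45 mm on an 82 x 88 mm plate, fixed to the bench; the top of the housing lies 2 mm under the plug's flange
- tray: loose grey plastic tray, 130 x 150 x 32 mm (x, y, z) outside, walls and floor 4 mm, 0.35 kg. Origin: centre of its underside, z up
- grease_tin: red tin, 63 mm wide, 36 mm high, to be left alone; origin under its centre
- glue_bottle: red squeeze bottle with a white nozzle, 34 mm wide, 95 mm high, to be left alone; origin under its centre
- wrench_b: open-end spanner lying flat, 26 x 134 x 6 mm, long along its y, to be left alone; origin under its centre
Not all that is in view belongs to the job. Of the things shaped like the part that bears plug_handle, the black one is meant.

How it is judged:
By the outcome, as a careful person would: the job done as asked, in the order asked, and still so for the second after the job is handed in, with the robot touching nothing.
Of drift_0, drift_1, drift_2, drift_3, drift_4 only 3 to 4 are there at a start; the rules pass over those that are not, and their reading is None.
At some moment in a run one of tray may be knocked a few centimetres aside while the robot is not near it.
It also fails if it takes over 200 s, if anything falls off the work surface, if the arm or the gripper's body presses on something with over 40 N, if the wrist force passes 120 N, or if a joint passes its speed limit or range.

### The arm

A 6-joint arm with a two-finger parallel gripper is mounted at the origin on the work surface; the furniture and walls round the work are solid. World frame = base frame: x ahead of the robot, y to its left, z up, the work surface at z = 0. Lengths are in mm, angles in rad, forces in N, time in s.
With the tool pointing down it reaches from about 400 to 925 mm from the base axis. Payload 12.5 kg.
Tool frame: the origin (TCP) lies between the finger pads; the fingertips stand 11 mm ahead of it and the grasp point (between the pads) lies 8 mm behind it; y points along the fingers, x is the direction in which the jaws open and shut, and the axes are right-handed (so a half turn about y gives the same grasp; the last joint's range is limited). The gripper opens to 95 mm and grips with 3 to 60 N. Pads are 20 mm wide; open, the fingers measure 119 mm over their backs; the gripper's body (75 mm by 180 mm) begins 59 mm behind the grasp point.
Start: joints at [1.031, 0.491, 1.559, -0, 1.092, -0.106], TCP at [262.687, 567.134, 225.661] pointing down, gripper open.
Joint ranges: [-3.1, 3.1], [-0.84, 2.19], [0.05, 2.79], [-1.13, 4.28], [0.06, 2.93], [-2.69, 2.69]. Speed limits (rad/s): [2.22, 2.22, 2.79, 3.14, 3.14, 3.14].

### API

Orientations are given as [roll, pitch, yaw] about the fixed x, y, z axes, in that order (R = Rz(yaw) Ry(pitch) Rx(roll)).
In Python, from cell import env gives the robot as it stands.
- The arm moves only by the tool jog_arm, never from a script. Its argument "series" is a list of rows, each an object of numbers: "dx", "dy", "dz": the shift along the world's x, y, z in m; "rx", "ry", "rz": the turn, a rotation vector about the world's x, y, z in degrees; "gripper": the opening, from 0 (shut) to 1 (fully open). A call has 1 to 12 rows; each row shifts and turns the commanded pose from where the row before left it; what a row does not reach is not made up. A row lasts 1/10 s, in which the tool goes at most 50 mm and 8.59 degrees, less where a joint would pass 70% of its speed; a pose out of reach is approached as far as the arm can. A call is refused whole if a number of a shift passes 0.05 or a number of a turn 8.59, either way. A call with a gripper value outside its range is refused whole. The fingers move at their own pace and stop on an object; the grip force is fixed at half the most. Time passes only in rows, so rows that do not move let the fingers close. It gives the time, the measured TCP pose, the force and the opening at its end, in the units of the state.
- env.state(): the state, without advancing time (a new reading comes with each control period).
- env.read_camera(name): name is "scene" or "top" or "wrist"; returns the picture (480x640x3 uint8, red, green, blue); there is no depth.
- env.camera_info(name): a dict with "camera_matrix" (3x3 intrinsics, pixels), "R" (3x3) and "t" (3): a world point X has camera coordinates R X + t; the wrist camera has in their place "mount" (4x4, takes a point from camera to tool coordinates, whose origin is the TCP and whose axes are the tool frame's). Camera axes: x right, y down, z forward; pixel columns grow to the right and rows downward; lengths in mm; the calibration is good to about 2 mm. A picture is of the moment at which its call begins: read the wrist's pose just before it. camera_info takes no time and is no camera call.
- env.job_done(): hands the job in, once; it reports no verdict.
The state is a dict: "t": time; "joints": joint angles; "qvel": joint speeds; "tau": joint torques, N m; "eef_pos": TCP position; "tcp_rot": TCP orientation; "ft_force": force on the tool from outside, world axes, zero at the start; "moment": the same for the moment, N m; "opening": opening from 0.0 (shut) to 1.0 (fully open).
Only numpy, scipy, OpenCV 4.12 (cv2) and the standard library are available. Lean on these libraries where they do the work, as an engineer would, in place of code of your own. Each camera call takes 0.05 s, during which the arm holds its last target.

## Working session

There is one attempt and no reset: what is moved stays moved. The work goes in short steps, Python scripts to look and compute and a tool call to move; the robot and the scene stay as the last step left them, time stands still between calls to the robot, and variables do not carry over. Pictures are saved under pics/ and viewed, and the job is handed in when it is done.

Besides the shell and the picture viewer there is one more tool, called by a JSON object that holds its "op" and its "data", one argument or row to a line. jog_arm: Moves the arm, as the interface text tells. Its arguments: {"type":"object","properties":{"series":{"type":"array"}},"required":["series"]}

```bash
mkdir -p pics; ls
cat > h.py <<'E'
import numpy as np, cv2
from cell import env
def shot(name,fn):
    s=env.state(); im=env.read_camera(name); cv2.imwrite('pics/'+fn,cv2.cvtColor(im,cv2.COLOR_RGB2BGR)); return s,im
E
python3 - <<'E'
from h import *
for n in ['scene','top','wrist']:
    shot(n,n+'0.png'); print(n,env.camera_info(n))
print(env.state())
E
```

```text
pics
scene {'camera_matrix': array([[511.43737342,   0.        , 318.84319497],
       [  0.        , 511.43737342, 238.6382763 ],
       [  0.        ,   0.        ,   1.        ]]), 'R': array([[ 0.8590503 , -0.51188567,  0.00237512],
       [-0.3518789 , -0.59388286, -0.72352221],
       [ 0.3717712 ,  0.62070622, -0.69029702]]), 't': array([-471.22205898,  264.07157328, 1077.10718596])}
top {'camera_matrix': array([[573.32800258,   0.        , 323.29115321],
       [  0.        , 573.32800258, 242.47518853],
       [  0.        ,   0.        ,   1.        ]]), 'R': array([[ 0.02498606, -0.99968727,  0.00102756],
       [-0.9909926 , -0.024904  , -0.13158064],
       [ 0.13156508,  0.00226937, -0.99130494]]), 't': array([   3.61301055,  557.16069527, 1532.98988902])}
wrist {'camera_matrix': array([[386.64394772,   0.        , 318.23757999],
       [  0.        , 386.64394772, 238.63533318],
       [  0.        ,   0.        ,   1.        ]]), 'mount': array([[ 9.99999409e-01, -9.20551866e-04,  5.78890869e-04,
         4.67140092e-02],
       [-8.07144121e-04, -2.71588724e-01,  9.6
[... 183 characters left out ...]
         1.00000000e+00]])}
{'t': 0.15, 'joints': array([ 1.03139190e+00,  4.91422676e-01,  1.55930113e+00,  3.35414820e-06,
        1.09170794e+00, -1.05555361e-01]), 'qvel': array([ 9.32508635e-05, -5.77735054e-04, -2.82651054e-03, -1.18301744e-03,
       -6.52160986e-04,  8.34252661e-04]), 'tau': array([ 1.56433205e-03, -6.12902713e+01, -2.58273071e+01,  6.92754099e-02,
        4.73476178e-02, -1.14043903e-04]), 'eef_pos': array([262.59682298, 566.97528311, 225.1978696 ]), 'tcp_rot': array([-1.57070496e+00,  8.34113083e-04,  1.13694575e+00]), 'ft_force': array([ 0.88643512, -1.46890977, -0.18272105]), 'moment': array([ 0.01702825, -0.0245187 ,  0.01014739]), 'opening': 1.0001292842385205}
```

View pics/scene0.png

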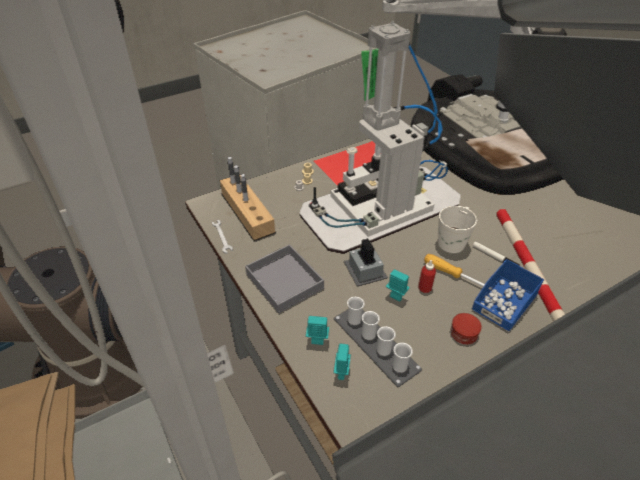

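View pics/top0.png

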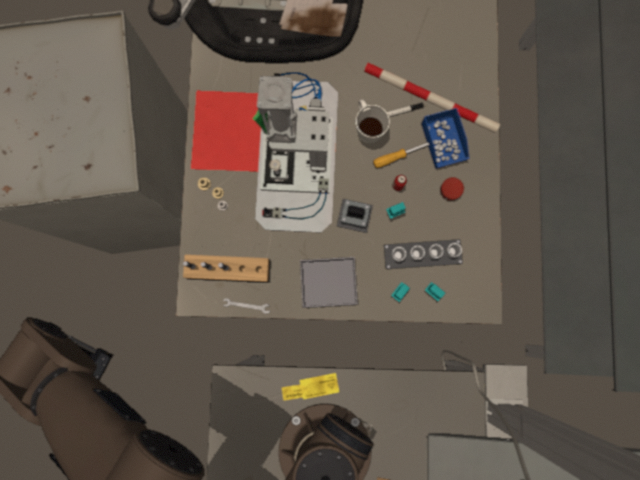

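View pics/wrist0.png

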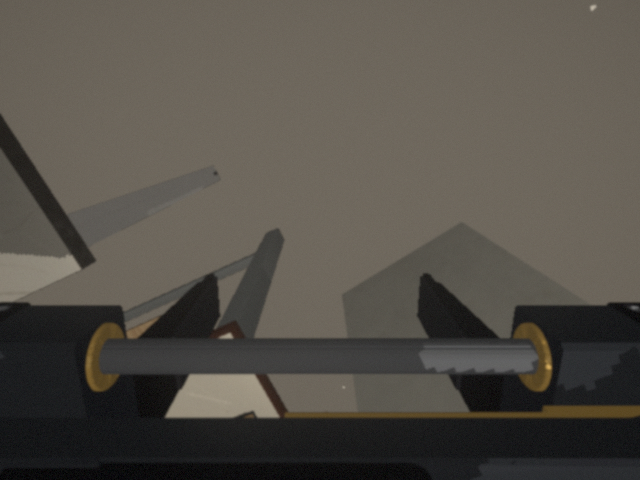

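Run:
```python
import cv2,numpy as np
s=cv2.imread('pics/scene0.png');t=cv2.imread('pics/top0.png')
r=lambda a,w,h:cv2.resize(a,(w,h),interpolation=cv2.INTER_CUBIC)
cv2.imwrite('pics/c1.png',r(s[145:300,180:387],800,600))
cv2.imwrite('pics/c2.png',r(t[180:320,180:367],800,600))
cv2.imwrite('pics/c3.png',r(t[170:310,330:517],800,600))
```

```text
(no output)
```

View pics/c1.png

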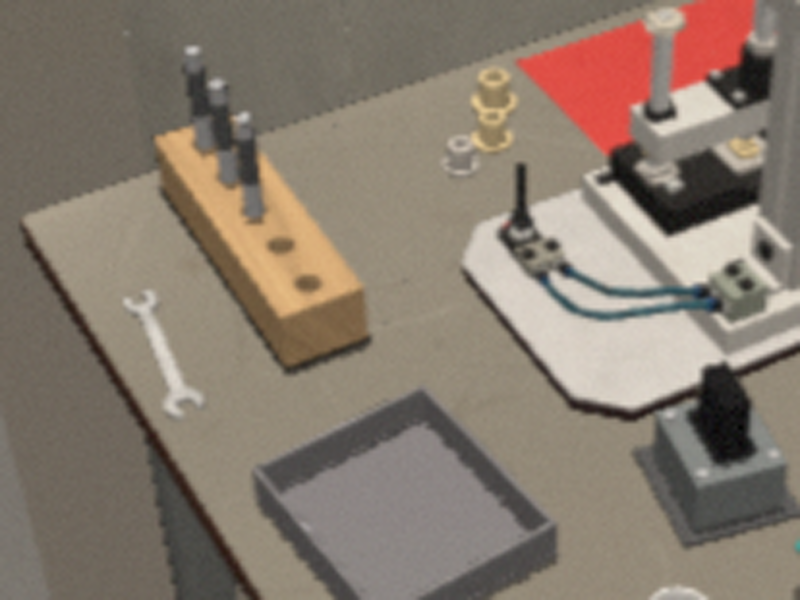

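View pics/c2.png

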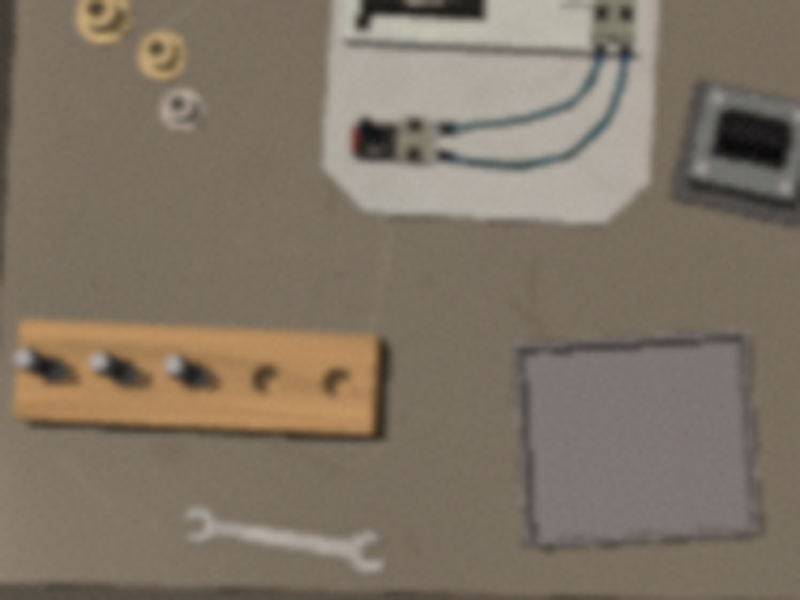

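View pics/c3.png

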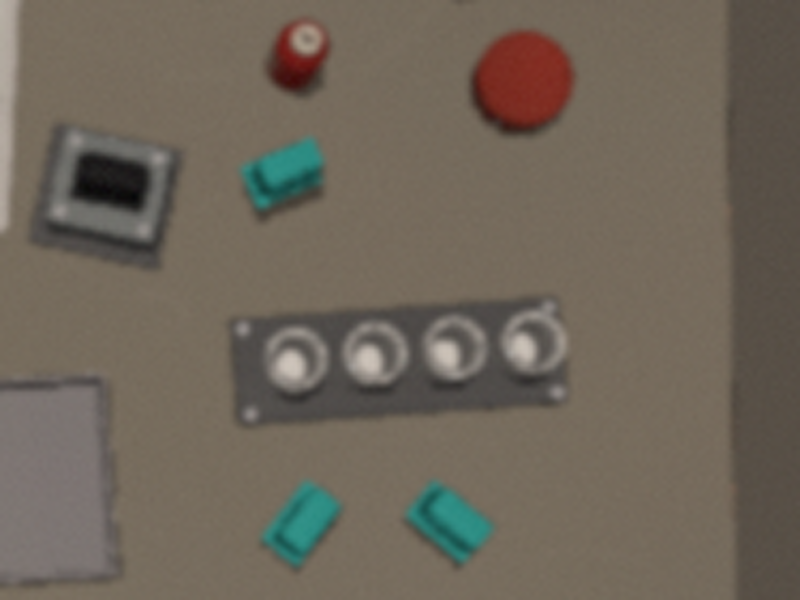

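```bash
cat >> h.py <<'E'
def cam(name,s=None):
    c=env.camera_info(name); K=c['camera_matrix']
    if 'R' in c: R,t=c['R'],c['t']; return K,R,-R.T@t
    from scipy.spatial.transform import Rotation as Ro
    T=np.eye(4);T[:3,:3]=Ro.from_euler('xyz',s['tcp_rot']).as_matrix();T[:3,3]=s['eef_pos']
    M=T@c['mount']; return K,M[:3,:3].T,M[:3,3]
def ray(c,uv):
    K,R,C=c; d=R.T@np.linalg.inv(K)@np.array([uv[0],uv[1],1.]); return C,d/np.linalg.norm(d)
def onz(c,uv,z):
    C,d=ray(c,uv); return C+d*(z-C[2])/d[2]
def tri(cs,uvs):
    A=np.zeros((3,3));b=np.zeros(3);rs=[ray(c,u) for c,u in zip(cs,uvs)]
    for C,d in rs:
        P=np.eye(3)-np.outer(d,d);A+=P;b+=P@C
    X=np.linalg.solve(A,b); return X,[np.linalg.norm(np.cross(X-C,d)) for C,d in rs]
def proj(c,X):
    K,R,C=c; p=K@R@(np.asarray(X,float)-C); return p[:2]/p[2]
E
python3 - <<'E'
from h import *
T=cam('top');S=cam('scene')
print('C',T[2],S[2])
def c1(x,y):return (180+x*207/800, 145+y*155/600)
def c2(x,y):return (180+x*187/800, 180+y*140/600)
def c3(x,y):return (330+x*187/800, 170+y*140/600)
# drift heads
for a,b in [((193,50),(24,360)),((218,87),(102,362)),((243,120),(178,366))]:
    X,e=tri([S,T],[c1(*a),c2(*b)]);print('drift',X.round(1),np.round(e,1), onz(T,c2(*b),128).round(1),onz(S,c1(*a),128).round(1))
for p in [(265,378),(336,381)]: print('well',onz(T,c2(*p),50).round(1))
for p in [(280,246),(308,283)]: print('wellS',onz(S,c1(*p),50).round(1))
for p in [(296,355),(376,353),(456,348),(534,343)]: print('cup',onz(T,c3(*p),66).round(1))
for p in [(356,305),(371,319),(386,335),(402,351)]: print('cupS',onz(S,p,66).round(1))
X,e=tri([S,T],[c1(724,378),c3(112,178)]);print('plug',X.round(1),np.round(e,1),onz(T,c3(112,178),92).round(1))
for p in [(520,345),(742,335),(760,532),(533,548)]: print('tray',onz(T,c2(*p),30).round(1))
E
```

```text
C [ 350.36390593   14.00848236 1592.96829531] [  97.28723757 -752.95136416  935.70473514]
drift [482.2 367.  132.6] [2.5 2.5] [480.3 368.9 128. ] [486.7 372.7 128. ]
drift [481.5 321.3 129.5] [1.5 1.5] [480.2 322.1 128. ] [483.7 322.9 128. ]
drift [479.9 275.4 131.4] [1.3 1.3] [479.  276.5 128. ] [482.7 279.4 128. ]
well [479.6 235.2  50. ]
well [478.9 190.4  50. ]
wellS [481.3 234.   50. ]
wellS [480.9 189.3  50. ]
cup [ 530.1 -186.6   66. ]
cup [ 532.6 -236.7   66. ]
cup [ 537.1 -286.8   66. ]
cup [ 541.4 -335.7   66. ]
cupS [ 528.3 -191.1   66. ]
cupS [ 534.5 -238.8   66. ]
cupS [ 537.5 -288.2   66. ]
cupS [ 542.1 -336.    66. ]
plug [636.4 -69.   98.4] [3.1 3.1] [634.8 -67.9  92. ]
tray [506.5  75.9  30. ]
tray [516.5 -66.1  30. ]
tray [391.5 -79.8  30. ]
tray [377.9  63.8  30. ]
```

{"op": "jog_arm", "data": {
  "series": [
    {"dx": 0.018,"dy": -0.034,"dz": 0.005,"rz": -3.8},
    {"dx": 0.018,"dy": -0.034,"dz": 0.005,"rz": -3.8},
    {"dx": 0.018,"dy": -0.034,"dz": 0.005,"rz": -3.8},
    {"dx": 0.018,"dy": -0.034,"dz": 0.005,"rz": -3.8},
    {"dx": 0.018,"dy": -0.034,"dz": 0.005,"rz": -3.8},
    {"dx": 0.018,"dy": -0.034,"rz": -3.8},
    {"dx": 0.018,"dy": -0.034,"rz": -3.8},
    {"dx": 0.018,"dy": -0.034,"rz": -3.8},
    {"dx": 0.018,"dy": -0.034,"rz": -3.8},
    {"dx": 0.018,"dy": -0.034,"rz": -3.8}
  ]
}}

```text
$.series[0]: bad value
```

{"op": "jog_arm", "data": {
  "series": [
    {"dx": 0.018,"dy": -0.034,"rz": -3.8},
    {"dx": 0.018,"dy": -0.034,"rz": -3.8},
    {"dx": 0.018,"dy": -0.034,"rz": -3.8},
    {"dx": 0.018,"dy": -0.034,"rz": -3.8},
    {"dx": 0.018,"dy": -0.034,"rz": -3.8},
    {"dx": 0.018,"dy": -0.034,"rz": -3.8},
    {"dx": 0.018,"dy": -0.034,"rz": -3.8},
    {"dx": 0.018,"dy": -0.034,"rz": -3.8},
    {"dx": 0.018,"dy": -0.034,"rz": -3.8},
    {"dx": 0.018,"dy": -0.034,"rz": -3.8},
    {"dx": 0},
    {"dx": 0}
  ]
}}

```text
$.series[0]: bad value
```

Run:
```python
from h import *
s,im=shot('wrist','w1.png'); print(s['t'],s['eef_pos'],np.degrees(s['tcp_rot']))
c=cam('wrist',s); print(c[2], proj(c,[636,-69,92]),proj(c,s['eef_pos']))
```

```text
0.15 [262.59682298 566.97528311 225.1978696 ] [-8.99947651e+01  4.77911593e-02  6.51421932e+01]
[193.17381916 599.33501057 383.41729931] [-30.09238236 718.50276076] [317.97299565 307.35444268]
```

View pics/w1.png

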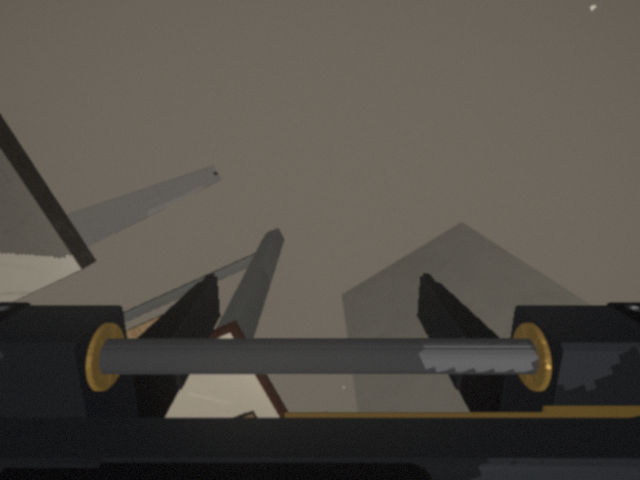

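{"op": "jog_arm", "data": {
  "series": [
    {"dx": 0.018,"dy": -0.034,"dz": 0.005,"rx": 0,"ry": 0,"rz": -3.8,"gripper": 1},
    {"dx": 0.018,"dy": -0.034,"dz": 0.005,"rx": 0,"ry": 0,"rz": -3.8,"gripper": 1}
  ]
}}

```text
t: 0.4
eef_pos: [298.5, 498.5, 235.2]
tcp_rot: [-1.571, 0.001, 1.004]
ft_force: [0.6, 0.4, 0.8]
opening: 1.004
```

{"op": "jog_arm", "data": {
  "series": [
    {"dx": 0.018,"dy": -0.034,"dz": 0.005,"rx": 0,"ry": 0,"rz": -3.8,"gripper": 1},
    {"dx": 0.018,"dy": -0.034,"dz": 0.005,"rx": 0,"ry": 0,"rz": -3.8,"gripper": 1},
    {"dx": 0.018,"dy": -0.034,"dz": 0.005,"rx": 0,"ry": 0,"rz": -3.8,"gripper": 1},
    {"dx": 0.018,"dy": -0.034,"dz": 0,"rx": 0,"ry": 0,"rz": -3.8,"gripper": 1},
    {"dx": 0.018,"dy": -0.034,"dz": 0,"rx": 0,"ry": 0,"rz": -3.8,"gripper": 1},
    {"dx": 0.018,"dy": -0.034,"dz": 0,"rx": 0,"ry": 0,"rz": -3.8,"gripper": 1},
    {"dx": 0.018,"dy": -0.034,"dz": 0,"rx": 0,"ry": 0,"rz": -3.8,"gripper": 1},
    {"dx": 0.018,"dy": -0.034,"dz": 0,"rx": 0,"ry": 0,"rz": -3.8,"gripper": 1},
    {"dx": 0.018,"dy": -0.034,"dz": 0,"rx": 0,"ry": 0,"rz": -3.8,"gripper": 1}
  ]
}}

```text
t: 1.3
eef_pos: [461.2, 191.6, 250.7]
tcp_rot: [-1.571, -0.0, 0.405]
ft_force: [0.3, 0.4, 0.1]
opening: 1.002
```

{"op": "jog_arm", "data": {
  "series": [
    {"dx": 0.018,"dy": -0.034,"dz": 0,"rx": 0,"ry": 0,"rz": -3.8,"gripper": 1},
    {"dx": 0.018,"dy": -0.034,"dz": 0,"rx": 0,"ry": 0,"rz": -3.8,"gripper": 1},
    {"dx": 0.018,"dy": -0.034,"dz": 0,"rx": 0,"ry": 0,"rz": -3.8,"gripper": 1},
    {"dx": 0.018,"dy": -0.034,"dz": 0,"rx": 0,"ry": 0,"rz": -3.8,"gripper": 1},
    {"dx": 0.018,"dy": -0.034,"dz": 0,"rx": 0,"ry": 0,"rz": -3.8,"gripper": 1},
    {"dx": 0.018,"dy": -0.034,"dz": 0,"rx": 0,"ry": 0,"rz": -3.8,"gripper": 1},
    {"dx": 0.018,"dy": -0.034,"dz": 0,"rx": 0,"ry": 0,"rz": -3.8,"gripper": 1},
    {"dx": 0.018,"dy": -0.034,"dz": 0,"rx": 0,"ry": 0,"rz": -3.8,"gripper": 1},
    {"dx": 0.018,"dy": -0.034,"dz": 0,"rx": 0,"ry": 0,"rz": -3.8,"gripper": 1},
    {"dx": 0,"dy": 0,"dz": 0,"rx": 0,"ry": 0,"rz": 0,"gripper": 1},
    {"dx": 0,"dy": 0,"dz": 0,"rx": 0,"ry": 0,"rz": 0,"gripper": 1}
  ]
}}

```text
t: 2.4
eef_pos: [622.5, -113.4, 250.0]
tcp_rot: [-1.571, 0.001, -0.19]
ft_force: [0.0, 0.2, -0.7]
opening: 0.997
```

Run:
```python
from h import *
s,im=shot('wrist','w2.png'); print(s['t'],s['eef_pos'],np.degrees(s['tcp_rot']))
np.save('w2s.npy',np.r_[s['eef_pos'],s['tcp_rot']])
c=cam('wrist',s); print(c[2], proj(c,[636,-69,92]))
```

```text
2.4 [ 622.52051942 -113.43426878  250.01015154] [-8.99872422e+01  5.86197132e-02 -1.09040053e+01]
[636.96184683 -38.3463648  408.23961989] [324.40393373 168.99314984]
```

View pics/w2.png

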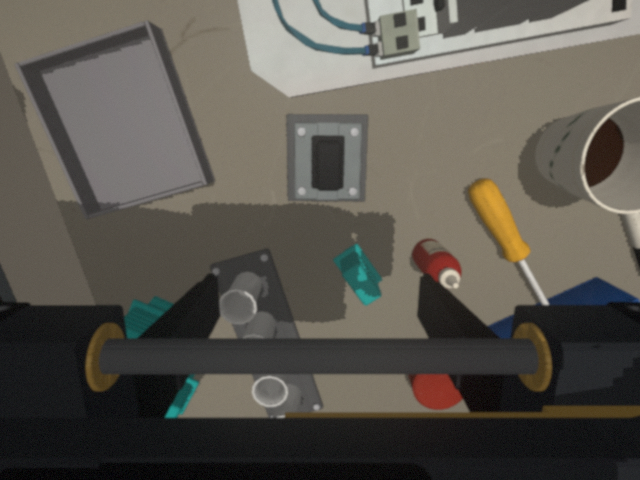

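Run:
```python
from h import *
im=cv2.imread('pics/w2.png');cv2.imwrite('pics/c4.png',cv2.resize(im[105:210,280:380],(760,798),interpolation=cv2.INTER_CUBIC))
```

```text
(no output)
```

View pics/c4.png

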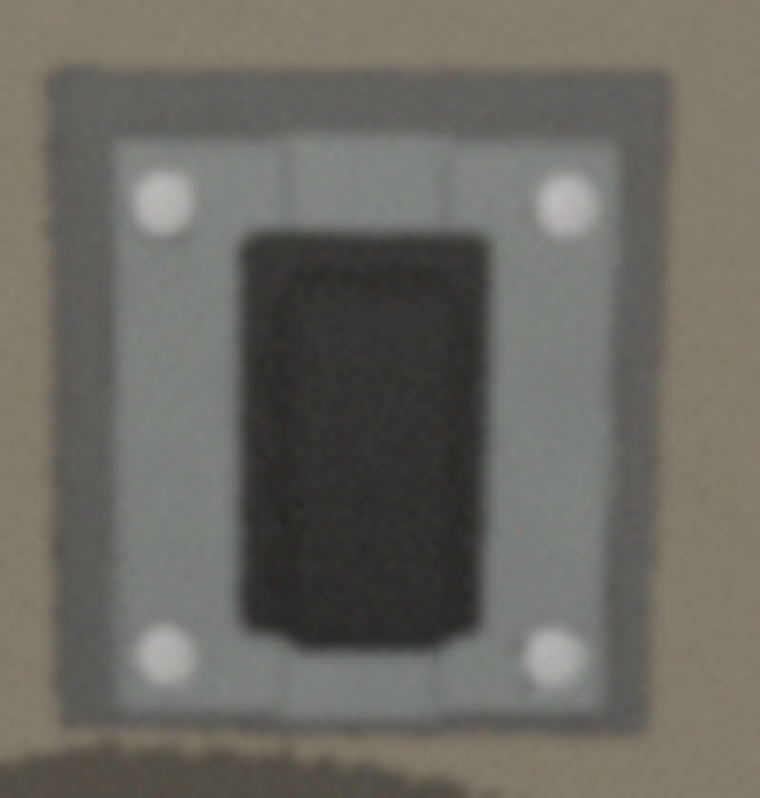

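{"op": "jog_arm", "data": {
  "series": [
    {"dx": 0.004,"dy": 0.02,"dz": -0.02,"rx": 0,"ry": 0,"rz": 0,"gripper": 1},
    {"dx": 0.004,"dy": 0.02,"dz": -0.02,"rx": 0,"ry": 0,"rz": 0,"gripper": 1},
    {"dx": 0,"dy": 0,"dz": -0.02,"rx": 0,"ry": 0,"rz": 0,"gripper": 1},
    {"dx": 0,"dy": 0,"dz": 0,"rx": 0,"ry": 0,"rz": 0,"gripper": 1},
    {"dx": 0,"dy": 0,"dz": 0,"rx": 0,"ry": 0,"rz": 0,"gripper": 1}
  ]
}}

```text
t: 2.95
eef_pos: [630.6, -72.2, 191.3]
tcp_rot: [-1.571, -0.0, -0.188]
ft_force: [0.3, -0.6, 0.4]
opening: 1.002
```

Run:
```python
from h import *
s,im=shot('wrist','w3.png'); print(s['t'],s['eef_pos'],np.degrees(s['tcp_rot']))
np.save('w3s.npy',np.r_[s['eef_pos'],s['tcp_rot']])
c=cam('wrist',s); p=proj(c,[636,-69,92]);print(p)
im=cv2.imread('pics/w3.png');cv2.imwrite('pics/c5.png',cv2.resize(im[140:300,240:400],(800,600) if 0 else (600,600),interpolation=cv2.INTER_CUBIC))
```

```text
2.95 [630.61278612 -72.18945986 191.32523581] [-8.99996443e+01 -8.53766306e-03 -1.07850585e+01]
[325.09768794 238.63449013]
```

View pics/w3.png

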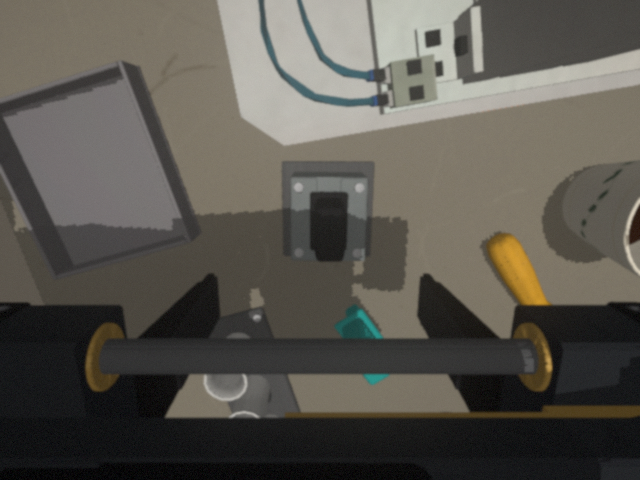

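View pics/c5.png

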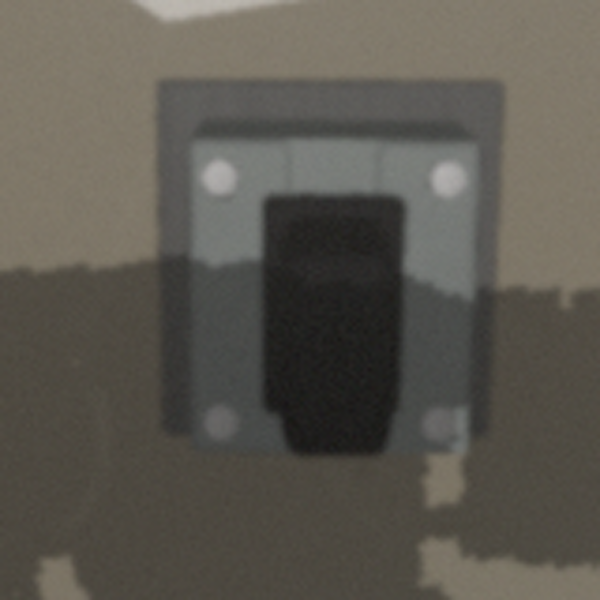

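Run:
```python
from h import *
def L(f):
    a=np.load(f); return cam('wrist',dict(eef_pos=a[:3],tcp_rot=a[3:]))
A,B=L('w2s.npy'),L('w3s.npy')
P=[]
for p,q in zip([(163,203),(567,206),(552,657),(165,655)],[(219,178),(448,178),(441,422),(219,422)]):
    X,e=tri([A,B],[(280+p[0]/7.6,105+p[1]/7.6),(240+q[0]/3.75,140+q[1]/3.75)]);P.append(X);print(X.round(1),np.round(e,1))
P=np.array(P);print('c',P.mean(0), 'yaw', np.degrees(np.arctan2(*(P[0]+P[1]-P[2]-P[3])[1::-1]))-90,np.degrees(np.arctan2(*(P[1]-P[0])[1::-1])))
# handle lower top edge
X,e=tri([A,B],[(280+368/7.6,105+643/7.6),(240+333/3.75,140+452/3.75)]);print('handle lower-edge mid',X,e)
c=P.mean(0); print('proj', np.array(c))
# flange far edge at z 52
print('flange', onz(A,(280+366/7.6,105+238/7.6),52).round(1), onz(B,(240+334/3.75,140+198/3.75),52).round(1))
```

```text
[621.6 -36.8  46.5] [0.1 0.1]
[668.9 -46.3  43.1] [0.1 0.1]
[658.5 -99.5  43.1] [0.2 0.2]
[610.8 -89.8  45. ] [0.2 0.2]
c [639.94478473 -68.10582786  44.42681901] yaw -11.351259990576438 -11.389551338198283
handle lower-edge mid [635.80668423 -86.57153423  88.19383858] [np.float64(0.31803806654116507), np.float64(0.31803806654126665)]
proj [639.94478473 -68.10582786  44.42681901]
flange [644.5 -45.2  52. ] [644.4 -44.6  52. ]
```

{"op": "jog_arm", "data": {
  "series": [
    {"dx": 0.0047,"dy": 0.002,"dz": -0.03,"rx": 0,"ry": 0,"rz": -0.3,"gripper": 1},
    {"dx": 0.0047,"dy": 0.002,"dz": -0.03,"rx": 0,"ry": 0,"rz": -0.3,"gripper": 1},
    {"dx": 0,"dy": 0,"dz": -0.03,"rx": 0,"ry": 0,"rz": 0,"gripper": 0.6},
    {"dx": 0,"dy": 0,"dz": -0.02,"rx": 0,"ry": 0,"rz": 0,"gripper": 0.6},
    {"dx": 0,"dy": 0,"dz": -0.014,"rx": 0,"ry": 0,"rz": 0,"gripper": 0.6},
    {"dx": 0,"dy": 0,"dz": 0,"rx": 0,"ry": 0,"rz": 0,"gripper": 0.6},
    {"dx": 0,"dy": 0,"dz": 0,"rx": 0,"ry": 0,"rz": 0,"gripper": 0.6}
  ]
}}

```text
t: 3.7
eef_pos: [640.7, -69.1, 67.8]
tcp_rot: [-1.571, -0.002, -0.2]
ft_force: [-0.8, 0.4, 0.3]
opening: 0.64
```

Run:
```python
from h import *
s,im=shot('wrist','w4.png'); print(s['t'],s['eef_pos'],np.degrees(s['tcp_rot']),s['ft_force'])
```

```text
3.7 [640.65513067 -69.07847963  67.8024296 ] [-9.00020722e+01 -8.78077600e-02 -1.14569129e+01] [-0.80887306  0.40934113  0.33294972]
```

View pics/w4.png

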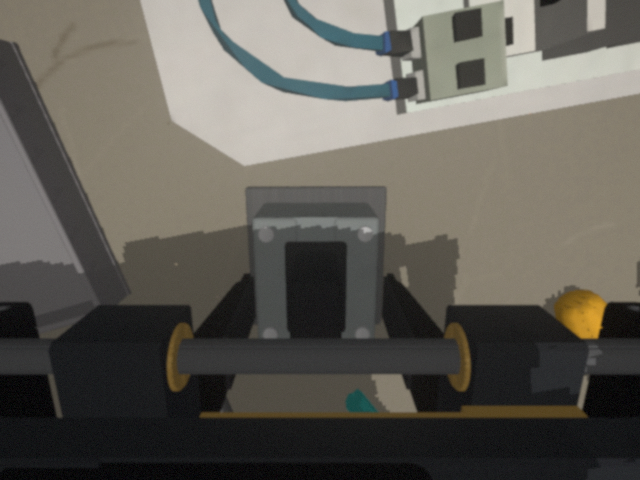

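Handle (centre ~(317,290)) sits midway between the fingers and square to them. Close.

{"op": "jog_arm", "data": {
  "series": [
    {"dx": 0,"dy": 0,"dz": 0,"rx": 0,"ry": 0,"rz": 0,"gripper": 0.4},
    {"dx": 0,"dy": 0,"dz": 0,"rx": 0,"ry": 0,"rz": 0,"gripper": 0.2},
    {"dx": 0,"dy": 0,"dz": 0,"rx": 0,"ry": 0,"rz": 0,"gripper": 0},
    {"dx": 0,"dy": 0,"dz": 0,"rx": 0,"ry": 0,"rz": 0,"gripper": 0},
    {"dx": 0,"dy": 0,"dz": 0,"rx": 0,"ry": 0,"rz": 0,"gripper": 0},
    {"dx": 0,"dy": 0,"dz": 0,"rx": 0,"ry": 0,"rz": 0,"gripper": 0},
    {"dx": 0,"dy": 0,"dz": 0,"rx": 0,"ry": 0,"rz": 0,"gripper": 0}
  ]
}}

```text
t: 4.45
eef_pos: [640.1, -68.9, 66.7]
tcp_rot: [-1.571, -0.0, -0.2]
ft_force: [-0.7, 0.1, 0.9]
opening: 0.212
```

{"op": "jog_arm", "data": {
  "series": [
    {"dx": 0,"dy": 0,"dz": 0.002,"rx": 0,"ry": 0,"rz": 0,"gripper": 0},
    {"dx": 0,"dy": 0,"dz": 0.002,"rx": 0,"ry": 0,"rz": 0,"gripper": 0},
    {"dx": 0,"dy": 0,"dz": 0.002,"rx": 0,"ry": 0,"rz": 0,"gripper": 0},
    {"dx": 0,"dy": 0,"dz": 0.003,"rx": 0,"ry": 0,"rz": 0,"gripper": 0}
  ]
}}

```text
t: 4.85
eef_pos: [639.3, -68.7, 74.5]
tcp_rot: [-1.571, 0.002, -0.2]
ft_force: [1.2, -0.1, -10.6]
opening: 0.207
```

{"op": "jog_arm", "data": {
  "series": [
    {"dx": 0,"dy": 0,"dz": 0.003,"rx": 0,"ry": 0,"rz": 0,"gripper": 0},
    {"dx": 0,"dy": 0,"dz": 0.005,"rx": 0,"ry": 0,"rz": 0,"gripper": 0},
    {"dx": 0,"dy": 0,"dz": 0.01,"rx": 0,"ry": 0,"rz": 0,"gripper": 0},
    {"dx": 0,"dy": 0,"dz": 0.02,"rx": 0,"ry": 0,"rz": 0,"gripper": 0},
    {"dx": 0,"dy": 0,"dz": 0.03,"rx": 0,"ry": 0,"rz": 0,"gripper": 0},
    {"dx": 0,"dy": 0,"dz": 0.03,"rx": 0,"ry": 0,"rz": 0,"gripper": 0},
    {"dx": 0,"dy": 0,"dz": 0,"rx": 0,"ry": 0,"rz": 0,"gripper": 0},
    {"dx": 0,"dy": 0,"dz": 0,"rx": 0,"ry": 0,"rz": 0,"gripper": 0}
  ]
}}

```text
t: 5.65
eef_pos: [640.6, -69.0, 175.4]
tcp_rot: [-1.571, -0.003, -0.2]
ft_force: [-0.3, 0.1, -0.7]
opening: 0.207
```

Run:
```python
from h import *
s,im=shot('wrist','w5.png'); print(s['t'],s['eef_pos'],np.degrees(s['tcp_rot']),s['ft_force'])
shot('top','t5.png')
a=cv2.imread('pics/w5.png');b=cv2.imread('pics/t5.png')
cv2.imwrite('pics/c6.png',np.hstack([cv2.resize(a,(400,300)),cv2.resize(b[170:320,250:450],(400,300))]))
```

```text
5.65 [640.55295249 -68.95858817 175.44838564] [-90.00284178  -0.1969207  -11.45691087] [-0.2994993   0.08186251 -0.67288242]
```

View pics/c6.png

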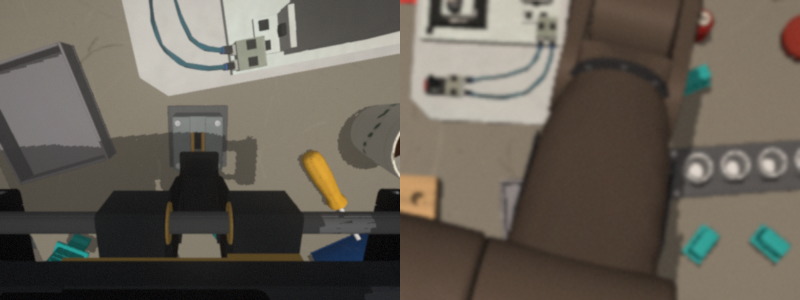

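View pics/w5.png

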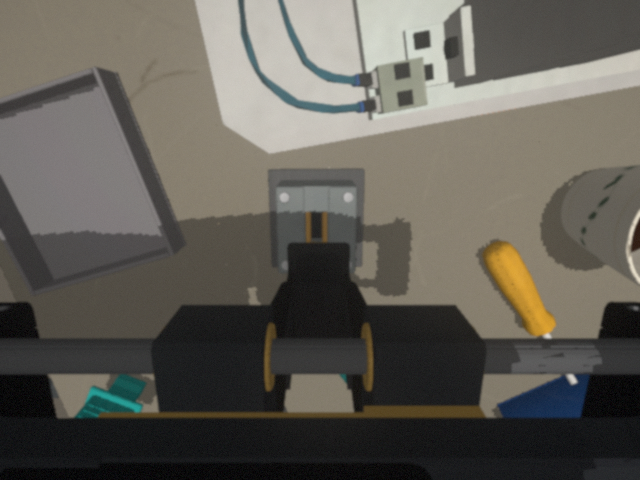

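Run:
```python
from h import *
s=env.state();c=cam('wrist',s)
# tray outer upper rim corners; far-right (100,68), near-right (183,243), bottom (38,290)
for p in [(98,68),(183,245),(38,291)]: print(onz(c,p,32).round(1),onz(c,p,0).round(1))
```

```text
[509.   79.5  32. ] [493.5  87.3   0. ]
[530.1 -59.8  32. ] [516.7 -66.8   0. ]
[399.5 -74.2  32. ] [372.2 -82.8   0. ]
```

{"op": "jog_arm", "data": {
  "series": [
    {"dx": -0.032,"dy": 0.002,"dz": 0,"rx": 0,"ry": 0,"rz": 2.6,"gripper": 0},
    {"dx": -0.032,"dy": 0.002,"dz": 0,"rx": 0,"ry": 0,"rz": 2.6,"gripper": 0},
    {"dx": -0.032,"dy": 0.002,"dz": 0,"rx": 0,"ry": 0,"rz": 2.6,"gripper": 0},
    {"dx": -0.032,"dy": 0.002,"dz": 0,"rx": 0,"ry": 0,"rz": 2.6,"gripper": 0},
    {"dx": -0.032,"dy": 0.002,"dz": 0,"rx": 0,"ry": 0,"rz": 2.6,"gripper": 0},
    {"dx": -0.03,"dy": 0.002,"dz": 0,"rx": 0,"ry": 0,"rz": 2.6,"gripper": 0},
    {"dx": 0,"dy": 0,"dz": 0,"rx": 0,"ry": 0,"rz": 0,"gripper": 0},
    {"dx": 0,"dy": 0,"dz": 0,"rx": 0,"ry": 0,"rz": 0,"gripper": 0}
  ]
}}

```text
t: 6.55
eef_pos: [450.4, -57.0, 173.6]
tcp_rot: [-1.571, -0.0, 0.071]
ft_force: [0.8, -0.8, 0.4]
opening: 0.209
```

Run:
```python
from h import *
s,im=shot('wrist','w6.png'); print(s['t'],s['eef_pos'],np.degrees(s['tcp_rot']),s['ft_force'])
```

```text
6.55 [450.39482707 -57.01012073 173.63546663] [-9.00060048e+01 -2.22304787e-02  4.09137425e+00] [ 0.7505732  -0.79617901  0.37293629]
```

View pics/w6.png

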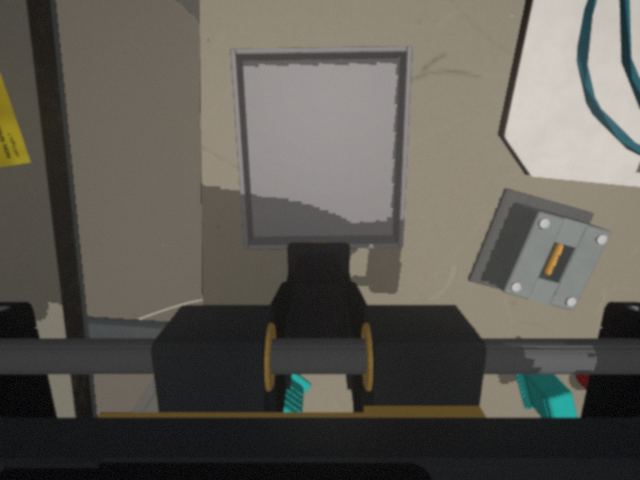

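Run:
```python
from h import *
s=env.state();c=cam('wrist',s)
P=np.array([onz(c,p,32) for p in [(232,48),(411,47),(402,245),(245,246)]]);print(P.round(1))
print([np.linalg.norm(P[i]-P[i-1]).round(1) for i in range(4)],P.mean(0))
```

```text
[[380.9  70.6  32. ]
 [507.1  80.2  32. ]
 [519.6 -65.4  32. ]
 [392.9 -75.2  32. ]]
[np.float64(146.2), np.float64(126.6), np.float64(146.1), np.float64(127.1)] [450.12323983   2.55414963  32.        ]
```

{"op": "jog_arm", "data": {
  "series": [
    {"dx": 0,"dy": 0.013,"dz": 0,"rx": 8,"ry": 0.57,"rz": 0,"gripper": 0},
    {"dx": 0,"dy": 0.013,"dz": 0,"rx": 8,"ry": 0.57,"rz": 0,"gripper": 0},
    {"dx": 0,"dy": 0.013,"dz": 0,"rx": 8,"ry": 0.57,"rz": 0,"gripper": 0},
    {"dx": 0,"dy": 0.013,"dz": 0,"rx": 8,"ry": 0.57,"rz": 0,"gripper": 0},
    {"dx": 0,"dy": 0.013,"dz": -0.01,"rx": 8,"ry": 0.57,"rz": 0,"gripper": 0},
    {"dx": 0,"dy": 0,"dz": -0.02,"rx": 0,"ry": 0,"rz": 0,"gripper": 0},
    {"dx": 0,"dy": 0,"dz": -0.02,"rx": 0,"ry": 0,"rz": 0,"gripper": 0},
    {"dx": 0,"dy": 0,"dz": 0,"rx": 0,"ry": 0,"rz": 0,"gripper": 0},
    {"dx": 0,"dy": 0,"dz": 0,"rx": 0,"ry": 0,"rz": 0,"gripper": 0}
  ]
}}

```text
t: 7.5
eef_pos: [450.7, 8.0, 123.5]
tcp_rot: [-0.87, 0.0, 0.072]
ft_force: [0.4, -0.7, -0.4]
opening: 0.214
```

Run:
```python
from h import *
s,im=shot('wrist','w7.png'); print(s['t'],s['eef_pos'],np.degrees(s['tcp_rot']),s['joints'])
shot('scene','s7.png')
a=cv2.imread('pics/w7.png');b=cv2.imread('pics/s7.png')
cv2.imwrite('pics/c7.png',np.hstack([cv2.resize(a,(400,300)),cv2.resize(b[150:350,180:447],(400,300))]))
```

```text
7.5 [450.66668644   7.9790901  123.51296904] [-4.98722987e+01  3.79074485e-04  4.12346978e+00] [-0.46735614  0.55222266  2.04156136  0.68220866  1.06975574 -1.03616286]
```

View pics/c7.png

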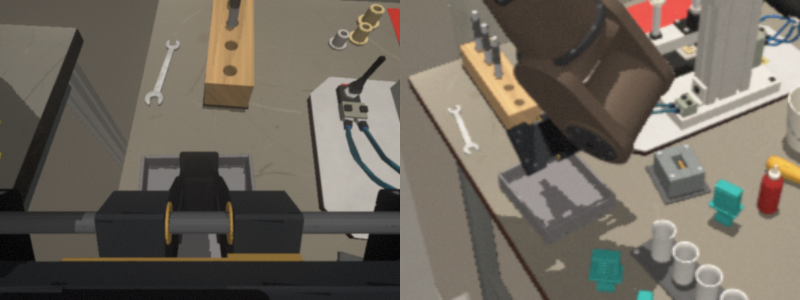

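{"op": "jog_arm", "data": {
  "series": [
    {"dx": 0,"dy": 0,"dz": -0.025,"rx": 0,"ry": 0,"rz": 0,"gripper": 0},
    {"dx": 0,"dy": 0,"dz": -0.02,"rx": 0,"ry": 0,"rz": 0,"gripper": 0},
    {"dx": 0,"dy": 0,"dz": -0.01,"rx": 0,"ry": 0,"rz": 0,"gripper": 0},
    {"dx": 0,"dy": 0,"dz": -0.004,"rx": 0,"ry": 0,"rz": 0,"gripper": 0},
    {"dx": 0,"dy": 0,"dz": -0.003,"rx": 0,"ry": 0,"rz": 0,"gripper": 0},
    {"dx": 0,"dy": 0,"dz": 0,"rx": 0,"ry": 0,"rz": 0,"gripper": 0}
  ]
}}

```text
t: 8.2
eef_pos: [450.3, 8.1, 62.0]
tcp_rot: [-0.871, -0.001, 0.072]
ft_force: [0.7, -0.7, -0.7]
opening: 0.213
```

Run:
```python
from h import *
s,im=shot('wrist','w8.png'); print(s['t'],s['eef_pos'],np.degrees(s['tcp_rot']),s['ft_force'])
shot('scene','s8.png')
a=cv2.imread('pics/w8.png');b=cv2.imread('pics/s8.png')
cv2.imwrite('pics/c8.png',np.hstack([cv2.resize(a,(400,300)),cv2.resize(b[200:320,200:360],(400,300))]))
```

```text
8.2 [450.29210115   8.0976407   62.02869189] [-49.91083768  -0.08167101   4.12870202] [ 0.65471875 -0.68594964 -0.68354327]
```

View pics/c8.png

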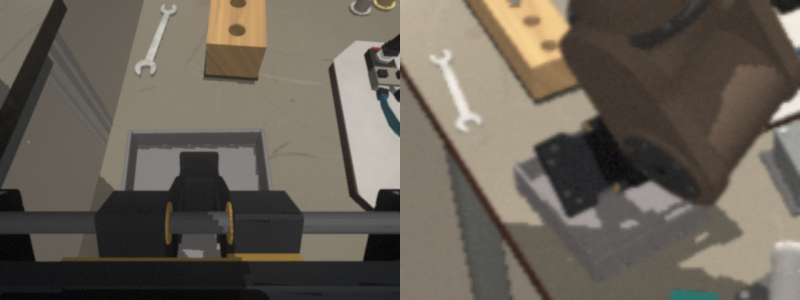

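{"op": "jog_arm", "data": {
  "series": [
    {"dx": 0,"dy": 0,"dz": -0.002,"rx": 0,"ry": 0,"rz": 0,"gripper": 0},
    {"dx": 0,"dy": 0,"dz": 0,"rx": 0,"ry": 0,"rz": 0,"gripper": 0.35},
    {"dx": 0,"dy": 0,"dz": 0,"rx": 0,"ry": 0,"rz": 0,"gripper": 0.6},
    {"dx": 0,"dy": 0,"dz": 0,"rx": 0,"ry": 0,"rz": 0,"gripper": 0.6},
    {"dx": 0,"dy": 0,"dz": 0,"rx": 0,"ry": 0,"rz": 0,"gripper": 0.6},
    {"dx": 0,"dy": 0,"dz": 0,"rx": 0,"ry": 0,"rz": 0,"gripper": 0.6}
  ]
}}

```text
t: 8.9
eef_pos: [450.1, 8.2, 59.7]
tcp_rot: [-0.871, -0.001, 0.072]
ft_force: [-0.0, -0.5, 0.7]
opening: 0.562
```

{"op": "jog_arm", "data": {
  "series": [
    {"dx": 0,"dy": -0.013,"dz": 0.015,"rx": 0,"ry": 0,"rz": 0,"gripper": 0.6},
    {"dx": 0,"dy": -0.013,"dz": 0.015,"rx": 0,"ry": 0,"rz": 0,"gripper": 0.6},
    {"dx": 0,"dy": -0.02,"dz": 0.024,"rx": 0,"ry": 0,"rz": 0,"gripper": 0.6},
    {"dx": 0,"dy": -0.02,"dz": 0.024,"rx": 0,"ry": 0,"rz": 0,"gripper": 0.6},
    {"dx": 0,"dy": -0.02,"dz": 0.024,"rx": 0,"ry": 0,"rz": 0,"gripper": 0.6},
    {"dx": 0,"dy": 0,"dz": 0.02,"rx": 0,"ry": 0,"rz": 0,"gripper": 0.6},
    {"dx": 0,"dy": 0,"dz": 0,"rx": 0,"ry": 0,"rz": 0,"gripper": 0.6}
  ]
}}

```text
t: 9.6
eef_pos: [450.6, -78.6, 183.4]
tcp_rot: [-0.873, -0.004, 0.071]
ft_force: [-0.2, -0.2, -0.7]
opening: 0.601
```

Run:
```python
from h import *
s,im=shot('wrist','w9.png'); print(s['t'],s['eef_pos'],np.degrees(s['tcp_rot']),s['ft_force'])
```

```text
9.6 [450.60250221 -78.59340372 183.35362193] [-50.01956225  -0.21364586   4.07737005] [-0.21266611 -0.15068739 -0.73918457]
```

View pics/w9.png

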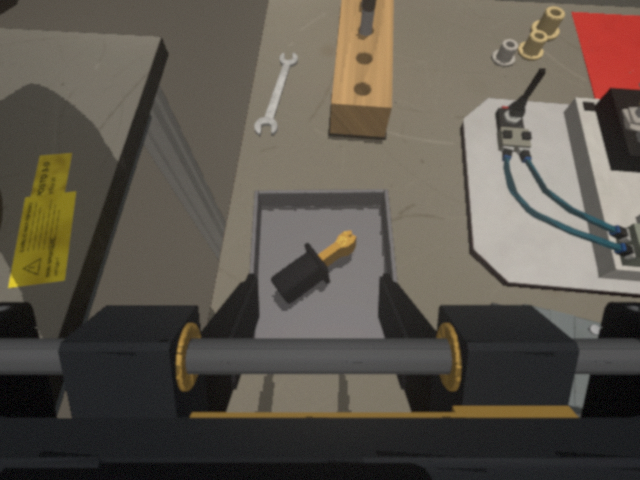

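{"op": "jog_arm", "data": {
  "series": [
    {"dx": 0.003,"dy": 0.02,"dz": 0.01,"rx": -8,"ry": -0.57,"rz": 0,"gripper": 0.6},
    {"dx": 0.003,"dy": 0.025,"dz": 0.01,"rx": -8,"ry": -0.57,"rz": 0,"gripper": 0.6},
    {"dx": 0.003,"dy": 0.025,"dz": 0.01,"rx": -8,"ry": -0.57,"rz": 0,"gripper": 0.6},
    {"dx": 0.003,"dy": 0.025,"dz": 0.01,"rx": -8,"ry": -0.57,"rz": 0,"gripper": 0.6},
    {"dx": 0.003,"dy": 0.025,"dz": 0.01,"rx": -8,"ry": -0.57,"rz": 0,"gripper": 0.6},
    {"dx": 0.003,"dy": 0.035,"dz": 0.01,"rx": 0,"ry": 0,"rz": -1,"gripper": 0.6},
    {"dx": 0.003,"dy": 0.035,"dz": 0,"rx": 0,"ry": 0,"rz": -1,"gripper": 0.6},
    {"dx": 0.003,"dy": 0.035,"dz": 0,"rx": 0,"ry": 0,"rz": -1,"gripper": 0.6},
    {"dx": 0.003,"dy": 0.035,"dz": 0,"rx": 0,"ry": 0,"rz": -1,"gripper": 0.6},
    {"dx": 0.003,"dy": 0.035,"dz": 0,"rx": 0,"ry": 0,"rz": -1,"gripper": 0.6},
    {"dx": 0,"dy": 0,"dz": 0,"rx": 0,"ry": 0,"rz": 0,"gripper": 0.6},
    {"dx": 0,"dy": 0,"dz": 0,"rx": 0,"ry": 0,"rz": 0,"gripper": 0.6}
  ]
}}

```text
t: 10.85
eef_pos: [479.2, 216.8, 239.8]
tcp_rot: [-1.566, 0.003, -0.012]
ft_force: [0.1, 0.4, -0.1]
opening: 0.598
```

Run:
```python
from h import *
s,im=shot('wrist','w10.png'); print(s['t'],s['eef_pos'],np.degrees(s['tcp_rot']),s['ft_force'])
np.save('w10s.npy',np.r_[s['eef_pos'],s['tcp_rot']])
```

```text
10.85 [479.16095933 216.77993771 239.79493154] [-89.7305266    0.17538109  -0.69449656] [ 0.12831672  0.44865182 -0.1014022 ]
```

View pics/w10.png

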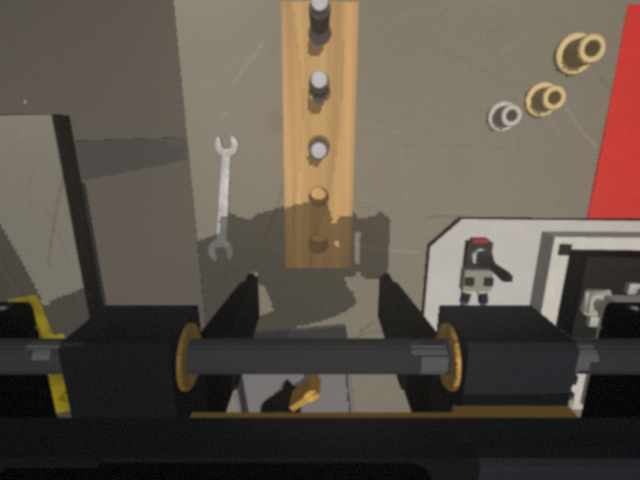

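{"op": "jog_arm", "data": {
  "series": [
    {"dx": 0,"dy": 0.03,"dz": 0,"rx": 0,"ry": 0,"rz": 0,"gripper": 0.6},
    {"dx": 0,"dy": 0.03,"dz": 0,"rx": 0,"ry": 0,"rz": 0,"gripper": 0.6},
    {"dx": 0,"dy": 0,"dz": 0,"rx": 0,"ry": 0,"rz": 0,"gripper": 0.6},
    {"dx": 0,"dy": 0,"dz": 0,"rx": 0,"ry": 0,"rz": 0,"gripper": 0.6}
  ]
}}

```text
t: 11.3
eef_pos: [479.7, 275.4, 240.7]
tcp_rot: [-1.566, 0.002, -0.015]
ft_force: [0.7, 0.3, -1.3]
opening: 0.599
```

Run:
```python
from h import *
s,im=shot('wrist','w11.png'); print(s['t'],s['eef_pos'],np.degrees(s['tcp_rot']),s['ft_force'])
np.save('w11s.npy',np.r_[s['eef_pos'],s['tcp_rot']])
a=cv2.imread('pics/w10.png')[0:180,290:350];b=cv2.imread('pics/w11.png')[0:240,290:350]
cv2.imwrite('pics/c11.png',np.hstack([cv2.copyMakeBorder(cv2.resize(a,(200,600)),0,0,0,20,0),cv2.resize(b,(200,800))[:600]]))
for x in (a,b):
    g=cv2.cvtColor(x,cv2.COLOR_BGR2HSV); m=((g[...,1]<50)&(g[...,2]>110)).astype(np.uint8)
    n,l,st,ce=cv2.connectedComponentsWithStats(m)
    for i in range(1,n):
        if st[i,4]>30: print(st[i],ce[i]+[290,0])
```

```text
11.3 [479.68523394 275.4293781  240.66130424] [-89.72378499   0.09974902  -0.83186345] [ 0.71486985  0.31644254 -1.31396627]
[ 20   0  19  11 167] [319.31137725   4.28143713]
[ 20  71  18  18 240] [318.82083333  79.45      ]
[ 20 141  18  18 242] [318.19008264 149.72727273]
[   0   57   60   22 1071] [319.50326797  67.71055089]
[ 20  93  18  18 239] [318.75732218 101.65271967]
[ 21 162  17  17 221] [318.55656109 169.78280543]
```

View pics/c11.png

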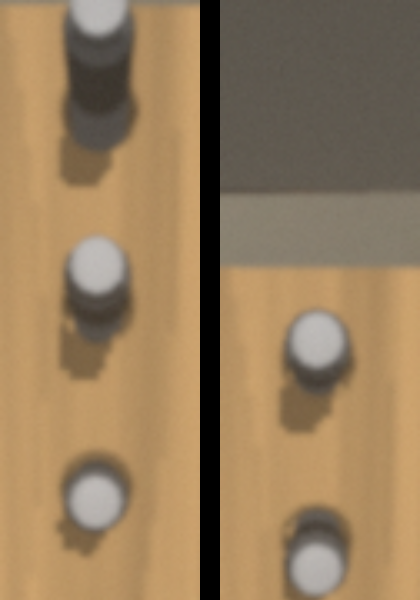

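Run:
```python
from h import *
def L(f):
    a=np.load(f); return cam('wrist',dict(eef_pos=a[:3],tcp_rot=a[3:]))
A,B=L('w10s.npy'),L('w11s.npy'); S,T=cam('scene'),cam('top')
b=cv2.imread('pics/w11.png')[200:290,290:350]
g=cv2.cvtColor(b,cv2.COLOR_BGR2HSV); m=((g[...,1]<50)&(g[...,2]>100)).astype(np.uint8)
n,l,st,ce=cv2.connectedComponentsWithStats(m)
for i in range(1,n):
    if st[i,4]>30: print(st[i],ce[i]+[290,200])
X,e=tri([A,B],[(318.8,79.0),(318.5,169.8)]);print('B',X,e)
for c,p in [(A,(318.8,79)),(B,(318.5,169.8)),(A,(318.2,149.7)),(B,(318.8,101.7))]: print(onz(c,p,128).round(1))
for p in [(318,193),(318,242)]: print('well',onz(A,p,50).round(1))
```

```text
[ 22  27  14  14 140] [318.32857143 233.51428571]
B [480.50308527 325.83529172 127.45974249] [np.float64(0.07280685486656875), np.float64(0.07280685486648646)]
[480.6 325.8 128. ]
[480.4 325.9 128. ]
[479.6 280.9 128. ]
[481.3 370.5 128. ]
well [478.7 239.3  50. ]
well [478.1 193.1  50. ]
```

{"op": "jog_arm", "data": {
  "series": [
    {"dx": 0,"dy": 0.003,"dz": -0.04,"rx": -0.3,"ry": 0,"rz": 0,"gripper": 0.6},
    {"dx": 0,"dy": 0,"dz": -0.04,"rx": 0,"ry": 0,"rz": 0,"gripper": 0.6},
    {"dx": 0,"dy": 0,"dz": -0.015,"rx": 0,"ry": 0,"rz": 0,"gripper": 0.6},
    {"dx": 0,"dy": 0,"dz": 0,"rx": 0,"ry": 0,"rz": 0,"gripper": 0.6},
    {"dx": 0,"dy": 0,"dz": 0,"rx": 0,"ry": 0,"rz": 0,"gripper": 0.6}
  ]
}}

```text
t: 11.85
eef_pos: [480.3, 278.4, 146.8]
tcp_rot: [-1.571, 0.001, -0.016]
ft_force: [-0.3, 0.1, 0.1]
opening: 0.601
```

Run:
```python
from h import *
s,im=shot('wrist','w12.png'); print(s['t'],s['eef_pos'],np.degrees(s['tcp_rot']),s['ft_force'])
c=cam('wrist',s);print(proj(c,[479.6,280.9,128]),proj(c,[479.6,276,128]),proj(c,[480.5,325.8,128]))
a=cv2.imread('pics/w12.png')[80:320,160:480];cv2.imwrite('pics/c12.png',cv2.resize(a,(800,600)))
```

```text
11.85 [480.3327923  278.40122099 146.75737051] [-8.99871835e+01  3.04575069e-02 -9.11332242e-01] [-0.28742347  0.1054374   0.11830823]
[316.85865982 286.14632581] [317.03255118 295.33006299] [317.09663135 195.60542149]
```

View pics/c12.png

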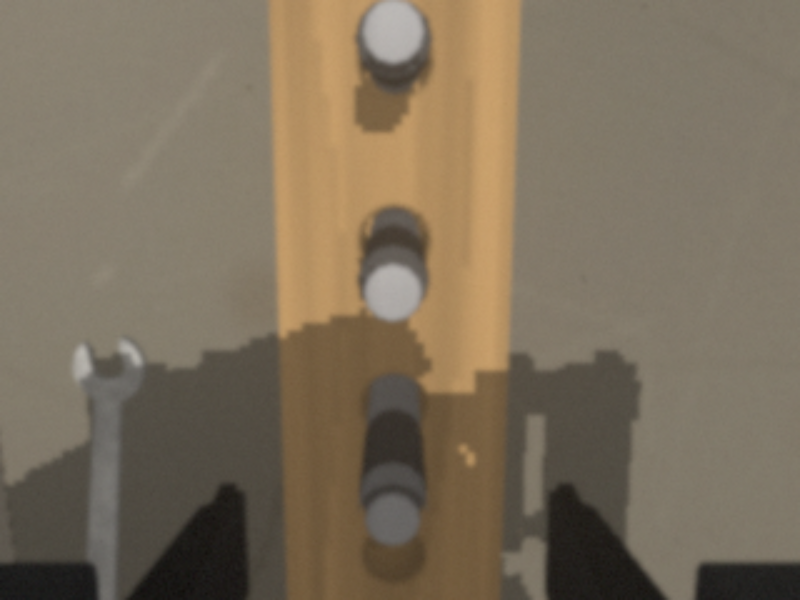

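{"op": "jog_arm", "data": {
  "series": [
    {"dx": -0.0005,"dy": 0.0015,"dz": -0.03,"rx": 0,"ry": 0,"rz": 0,"gripper": 0.6},
    {"dx": 0,"dy": 0,"dz": -0.03,"rx": 0,"ry": 0,"rz": 0,"gripper": 0.6},
    {"dx": 0,"dy": 0,"dz": 0,"rx": 0,"ry": 0,"rz": 0,"gripper": 0.3},
    {"dx": 0,"dy": 0,"dz": 0,"rx": 0,"ry": 0,"rz": 0,"gripper": 0.15},
    {"dx": 0,"dy": 0,"dz": 0,"rx": 0,"ry": 0,"rz": 0,"gripper": 0},
    {"dx": 0,"dy": 0,"dz": 0,"rx": 0,"ry": 0,"rz": 0,"gripper": 0},
    {"dx": 0,"dy": 0,"dz": 0,"rx": 0,"ry": 0,"rz": 0,"gripper": 0},
    {"dx": 0,"dy": 0,"dz": 0,"rx": 0,"ry": 0,"rz": 0,"gripper": 0}
  ]
}}

```text
t: 12.7
eef_pos: [479.6, 280.7, 86.8]
tcp_rot: [-1.57, -0.0, -0.015]
ft_force: [0.2, -0.1, -0.8]
opening: 0.15
```

{"op": "jog_arm", "data": {
  "series": [
    {"dx": 0,"dy": 0,"dz": 0.01,"rx": 0,"ry": 0,"rz": 0,"gripper": 0},
    {"dx": 0,"dy": 0,"dz": 0.02,"rx": 0,"ry": 0,"rz": 0,"gripper": 0},
    {"dx": 0,"dy": 0,"dz": 0.03,"rx": 0,"ry": 0,"rz": 0,"gripper": 0},
    {"dx": 0,"dy": 0,"dz": 0.03,"rx": 0,"ry": 0,"rz": 0,"gripper": 0},
    {"dx": 0,"dy": 0,"dz": 0.03,"rx": 0,"ry": 0,"rz": 0,"gripper": 0},
    {"dx": 0,"dy": 0,"dz": 0.02,"rx": 0,"ry": 0,"rz": 0,"gripper": 0},
    {"dx": 0,"dy": 0,"dz": 0,"rx": 0,"ry": 0,"rz": 0,"gripper": 0},
    {"dx": 0,"dy": 0,"dz": 0,"rx": 0,"ry": 0,"rz": 0,"gripper": 0}
  ]
}}

```text
t: 13.5
eef_pos: [479.1, 280.5, 226.1]
tcp_rot: [-1.571, 0.001, -0.015]
ft_force: [-0.7, 0.2, -1.6]
opening: 0.142
```

Run:
```python
from h import *
s,im=shot('wrist','w13.png'); print(s['t'],s['eef_pos'],np.degrees(s['tcp_rot']),s['ft_force'])
shot('scene','s13.png')
a=cv2.imread('pics/w13.png');b=cv2.imread('pics/s13.png')
cv2.imwrite('pics/c13.png',np.hstack([cv2.resize(a,(400,300)),cv2.resize(b[110:290,180:420],(400,300))]))
```

```text
13.5 [479.10355094 280.5234281  226.13521201] [-8.99888770e+01  3.39680312e-02 -8.47974792e-01] [-0.72678031  0.18163715 -1.57960949]
```

View pics/c13.png

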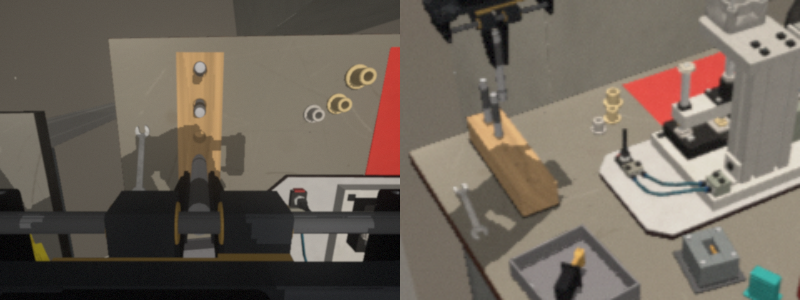

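{"op": "jog_arm", "data": {
  "series": [
    {"dx": 0.004,"dy": -0.038,"dz": 0,"rx": 0,"ry": 0,"rz": 0.5,"gripper": 0},
    {"dx": 0.004,"dy": -0.038,"dz": 0,"rx": 0,"ry": 0,"rz": 0.5,"gripper": 0},
    {"dx": 0.004,"dy": -0.038,"dz": 0,"rx": 0,"ry": 0,"rz": 0.5,"gripper": 0},
    {"dx": 0.004,"dy": -0.038,"dz": 0,"rx": 0,"ry": 0,"rz": 0.5,"gripper": 0},
    {"dx": 0.004,"dy": -0.038,"dz": 0,"rx": 0,"ry": 0,"rz": 0.5,"gripper": 0},
    {"dx": 0.004,"dy": -0.038,"dz": 0,"rx": 0,"ry": 0,"rz": 0.5,"gripper": 0},
    {"dx": 0.004,"dy": -0.038,"dz": 0,"rx": 0,"ry": 0,"rz": 0.5,"gripper": 0},
    {"dx": 0.004,"dy": -0.038,"dz": 0,"rx": 0,"ry": 0,"rz": 0.5,"gripper": 0},
    {"dx": 0.004,"dy": -0.038,"dz": 0,"rx": 0,"ry": 0,"rz": 0.5,"gripper": 0},
    {"dx": 0.004,"dy": -0.038,"dz": 0,"rx": 0,"ry": 0,"rz": 0.5,"gripper": 0}
  ]
}}

```text
t: 14.6
eef_pos: [519.0, -100.9, 225.0]
tcp_rot: [-1.57, 0.003, 0.073]
ft_force: [1.8, 0.7, -0.5]
opening: 0.141
```

{"op": "jog_arm", "data": {
  "series": [
    {"dx": 0.004,"dy": -0.038,"dz": 0,"rx": 0,"ry": 0,"rz": 0,"gripper": 0},
    {"dx": 0.004,"dy": -0.038,"dz": 0,"rx": 0,"ry": 0,"rz": 0,"gripper": 0},
    {"dx": 0.004,"dy": -0.038,"dz": 0,"rx": 0,"ry": 0,"rz": 0,"gripper": 0},
    {"dx": 0,"dy": -0.038,"dz": 0,"rx": 0,"ry": 0,"rz": 0,"gripper": 0},
    {"dx": 0,"dy": -0.028,"dz": 0,"rx": 0,"ry": 0,"rz": 0,"gripper": 0},
    {"dx": 0,"dy": 0,"dz": 0,"rx": 0,"ry": 0,"rz": 0,"gripper": 0},
    {"dx": 0,"dy": 0,"dz": 0,"rx": 0,"ry": 0,"rz": 0,"gripper": 0}
  ]
}}

```text
t: 15.3
eef_pos: [530.9, -279.3, 224.8]
tcp_rot: [-1.569, 0.003, 0.071]
ft_force: [-0.1, 0.4, -1.6]
opening: 0.142
```

Run:
```python
from h import *
s,im=shot('wrist','w14.png'); print(s['t'],s['eef_pos'],np.degrees(s['tcp_rot']),s['ft_force'])
np.save('w14s.npy',np.r_[s['eef_pos'],s['tcp_rot']])
```

```text
15.3 [ 530.87483549 -279.33404444  224.7871308 ] [-89.89452459   0.14962947   4.08041852] [-0.07691626  0.39391385 -1.60458302]
```

View pics/w14.png

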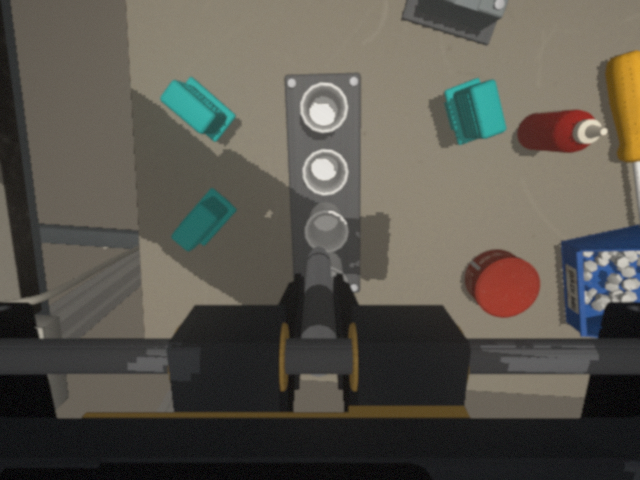

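Run:
```python
from h import *
s=env.state();c=cam('wrist',s);T=cam('top');S=cam('scene')
im=cv2.imread('pics/w14.png');cv2.imwrite('pics/c14.png',cv2.resize(im[70:260,260:390],(547,800),interpolation=cv2.INTER_CUBIC)[:600])
for p,q in zip([(324,107),(325,172),(326.5,231)],[(296,355),(376,353),(456,348)]):
    q=(330+q[0]*187/800, 170+q[1]*140/600)
    X,e=tri([c,T],[p,q]); print(X.round(1),np.round(e,1),onz(c,p,66).round(1),onz(T,q,66).round(1))
```

```text
[ 528.6 -185.2   77.5] [0.2 0.2] [ 528.5 -184.6   66. ] [ 530.1 -186.6   66. ]
[ 532.4 -234.7   72.7] [1. 1.] [ 533.1 -234.6   66. ] [ 532.6 -236.7   66. ]
[ 539.6 -291.1   40.7] [0.9 0.9] [ 538.2 -283.9   66. ] [ 537.1 -286.8   66. ]
```

View pics/c14.png

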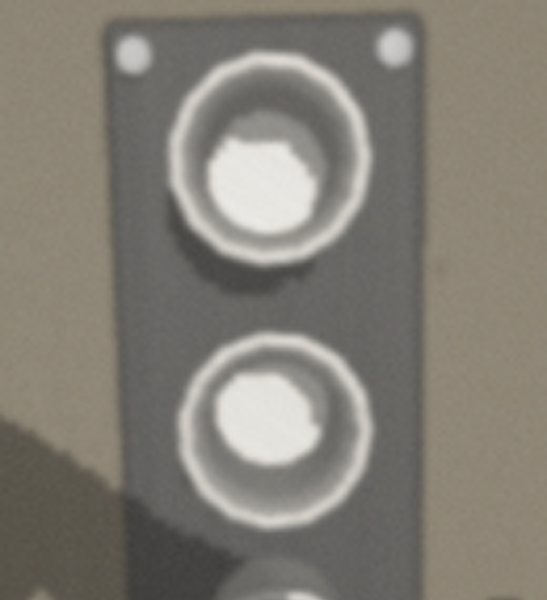

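{"op": "jog_arm", "data": {
  "series": [
    {"dx": 0.0065,"dy": -0.006,"dz": -0.03,"rx": 0,"ry": 0,"rz": 0,"gripper": 0},
    {"dx": 0,"dy": 0,"dz": -0.03,"rx": 0,"ry": 0,"rz": 0,"gripper": 0},
    {"dx": 0,"dy": 0,"dz": -0.012,"rx": 0,"ry": 0,"rz": 0,"gripper": 0},
    {"dx": 0,"dy": 0,"dz": 0,"rx": 0,"ry": 0,"rz": 0,"gripper": 0},
    {"dx": 0,"dy": 0,"dz": 0,"rx": 0,"ry": 0,"rz": 0,"gripper": 0}
  ]
}}

```text
t: 15.85
eef_pos: [538.3, -285.0, 155.1]
tcp_rot: [-1.571, 0.0, 0.073]
ft_force: [0.5, -0.0, -1.2]
opening: 0.142
```

Run:
```python
from h import *
s,im=shot('wrist','w15.png'); print(s['t'],s['eef_pos'],np.degrees(s['tcp_rot']),s['ft_force'])
np.save('w15s.npy',np.r_[s['eef_pos'],s['tcp_rot']])
shot('scene','s15.png')
a=cv2.imread('pics/w15.png');b=cv2.imread('pics/s15.png')
cv2.imwrite('pics/c15.png',np.hstack([cv2.resize(a,(533,400)),cv2.resize(b[270:390,320:400],(267,400))]))
```

```text
15.85 [ 538.33651362 -284.9922284   155.09026888] [-9.00163205e+01  9.17662024e-03  4.19231369e+00] [ 0.45778427 -0.00759664 -1.22918785]
```

View pics/c15.png

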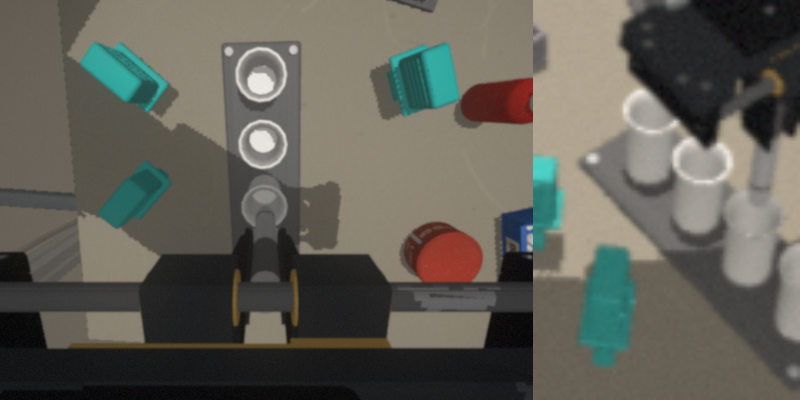

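View pics/w15.png

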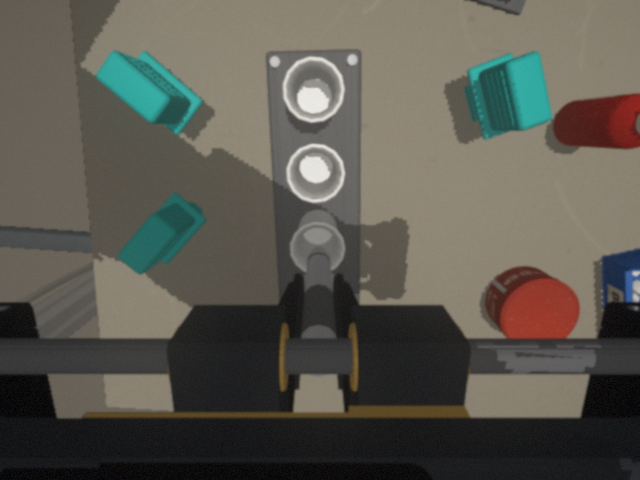

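Run:
```python
from h import *
def L(f):
    a=np.load(f); return cam('wrist',dict(eef_pos=a[:3],tcp_rot=a[3:]))
A,B=L('w14s.npy'),L('w15s.npy')
for p,q in zip([(324,107),(325,172),(326.5,231)],[(314,90),(315.5,173),(318,246)]):
    X,e=tri([A,B],[p,q]);print(X.round(1),np.round(e,1),onz(B,q,66).round(1))
print('foot pred',proj(B,[538.3,-285.0,76]))
im=cv2.imread('pics/w15.png');cv2.imwrite('pics/c15b.png',cv2.resize(im[200:300,260:380],(720,600),interpolation=cv2.INTER_CUBIC))
```

```text
[ 528.4 -184.5   51.8] [0.1 0.1] [ 528.6 -185.9   66. ]
[ 533.  -235.5   62.2] [0.1 0.1] [ 532.9 -235.    66. ]
[ 538.7 -291.    40.2] [0.2 0.2] [ 538.  -283.1   66. ]
foot pred [318.22576465 253.28644371]
```

View pics/c15b.png

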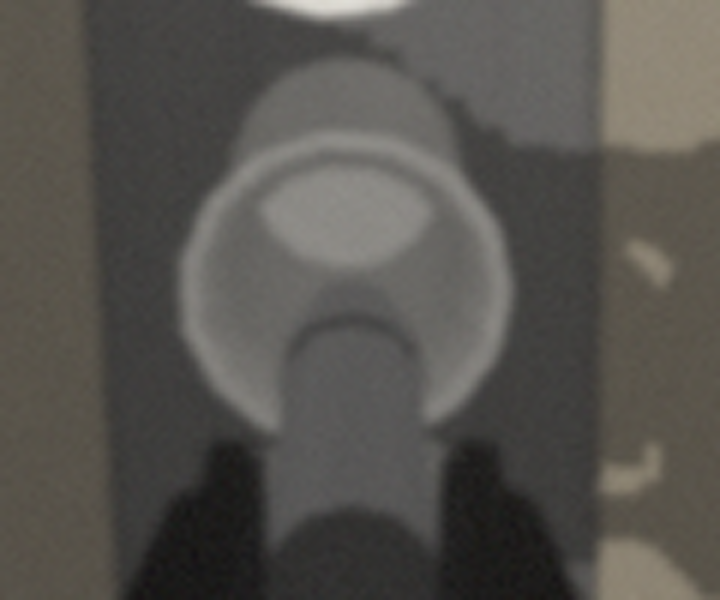

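{"op": "jog_arm", "data": {
  "series": [
    {"dx": 0,"dy": 0,"dz": 0,"rx": 3.4,"ry": 0,"rz": 0,"gripper": 0},
    {"dx": 0,"dy": 0,"dz": 0,"rx": 0,"ry": 0,"rz": 0,"gripper": 0},
    {"dx": 0,"dy": 0,"dz": 0,"rx": 0,"ry": 0,"rz": 0,"gripper": 0}
  ]
}}

```text
t: 16.25
eef_pos: [537.9, -285.8, 154.9]
tcp_rot: [-1.514, -0.004, 0.072]
ft_force: [-0.5, -0.2, -2.0]
opening: 0.141
```

Run:
```python
from h import *
s,im=shot('wrist','w16.png'); print(s['t'],s['eef_pos'],np.degrees(s['tcp_rot']),s['ft_force'])
c=cam('wrist',s);print('pred for axis vertical thru mouth',proj(c,[538,-284.5,66]),proj(c,[538,-284.5,76]), proj(c,[538,-284.5,110]))
shot('scene','s16.png')
im=cv2.imread('pics/w16.png');b=cv2.imread('pics/s16.png')
cv2.imwrite('pics/c16.png',np.hstack([cv2.resize(im[200:310,260:380],(540,495),interpolation=cv2.INTER_CUBIC),cv2.resize(b[285:375,340:380],(220,495),interpolation=cv2.INTER_CUBIC)]))
```

```text
16.25 [ 537.94821225 -285.76529964  154.85869701] [-86.71877303  -0.24210971   4.10937305] [-0.47033269 -0.22055893 -1.96359727]
pred for axis vertical thru mouth [317.89045828 254.24025671] [317.9550502  258.18077051] [318.21824096 274.23706397]
```

View pics/c16.png

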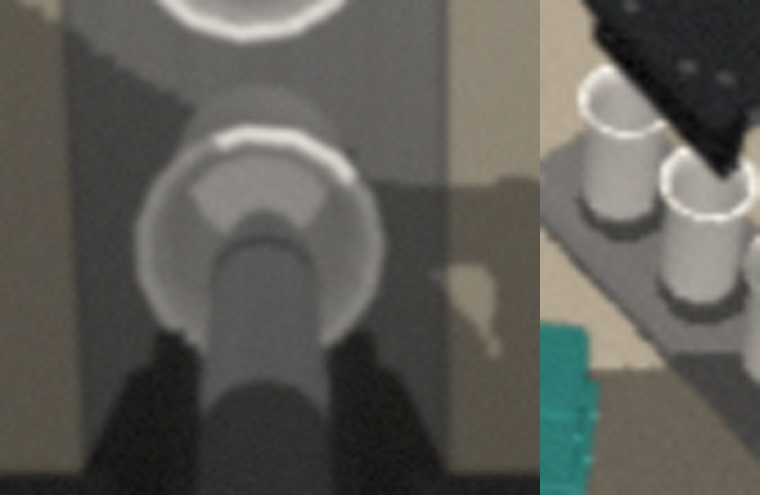

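{"op": "jog_arm", "data": {
  "series": [
    {"dx": 0,"dy": 0.0025,"dz": -0.01,"rx": 0,"ry": 0,"rz": 0,"gripper": 0},
    {"dx": 0,"dy": 0,"dz": -0.02,"rx": 0,"ry": 0,"rz": 0,"gripper": 0},
    {"dx": 0,"dy": 0,"dz": -0.02,"rx": 0,"ry": 0,"rz": 0,"gripper": 0},
    {"dx": 0,"dy": 0,"dz": -0.006,"rx": 0,"ry": 0,"rz": 0,"gripper": 0},
    {"dx": 0,"dy": 0,"dz": 0,"rx": 0,"ry": 0,"rz": 0,"gripper": 0},
    {"dx": 0,"dy": 0,"dz": 0,"rx": 0,"ry": 0,"rz": 0,"gripper": 0}
  ]
}}

```text
t: 16.95
eef_pos: [537.9, -283.0, 98.4]
tcp_rot: [-1.512, -0.003, 0.072]
ft_force: [-0.1, -3.4, -3.9]
opening: 0.144
```

{"op": "jog_arm", "data": {
  "series": [
    {"dx": 0,"dy": 0,"dz": -0.003,"rx": 0,"ry": 0,"rz": 0,"gripper": 0},
    {"dx": 0,"dy": 0,"dz": -0.003,"rx": 0,"ry": 0,"rz": 0,"gripper": 0},
    {"dx": 0,"dy": 0,"dz": 0,"rx": 0,"ry": 0,"rz": 0,"gripper": 0}
  ]
}}

```text
t: 17.25
eef_pos: [538.1, -282.9, 92.3]
tcp_rot: [-1.512, -0.004, 0.072]
ft_force: [0.9, -2.4, -0.6]
opening: 0.143
```

{"op": "jog_arm", "data": {
  "series": [
    {"dx": 0,"dy": 0,"dz": -0.001,"rx": 0,"ry": 0,"rz": 0,"gripper": 0.2},
    {"dx": 0,"dy": 0,"dz": 0,"rx": 0,"ry": 0,"rz": 0,"gripper": 0.45},
    {"dx": 0,"dy": 0,"dz": 0,"rx": 0,"ry": 0,"rz": 0,"gripper": 0.45},
    {"dx": 0,"dy": 0,"dz": 0,"rx": 0,"ry": 0,"rz": 0,"gripper": 0.45},
    {"dx": 0,"dy": 0,"dz": 0,"rx": 0,"ry": 0,"rz": 0,"gripper": 0.45},
    {"dx": 0,"dy": 0,"dz": 0.02,"rx": 0,"ry": 0,"rz": 0,"gripper": 0.45},
    {"dx": 0,"dy": 0,"dz": 0.04,"rx": 0,"ry": 0,"rz": 0,"gripper": 0.45},
    {"dx": 0,"dy": 0,"dz": 0.04,"rx": 0,"ry": 0,"rz": 0,"gripper": 0.45},
    {"dx": 0,"dy": 0,"dz": 0.04,"rx": -3.4,"ry": 0,"rz": 0,"gripper": 0.45},
    {"dx": 0,"dy": 0,"dz": 0,"rx": 0,"ry": 0,"rz": 0,"gripper": 0.45},
    {"dx": 0,"dy": 0,"dz": 0,"rx": 0,"ry": 0,"rz": 0,"gripper": 0.45}
  ]
}}

```text
t: 18.35
eef_pos: [537.9, -282.5, 231.8]
tcp_rot: [-1.571, -0.0, 0.073]
ft_force: [0.5, -0.1, -0.6]
opening: 0.451
```

Run:
```python
from h import *
s,im=shot('wrist','w17.png'); print(s['t'],s['eef_pos'],np.degrees(s['tcp_rot']),s['ft_force'])
shot('scene','s17.png')
a=cv2.imread('pics/w17.png');b=cv2.imread('pics/s17.png')
cv2.imwrite('pics/c17.png',np.hstack([cv2.resize(a,(400,300)),cv2.resize(b[200:410,200:480],(400,300))]))
```

```text
18.35 [ 537.94242398 -282.52514428  231.7980915 ] [-9.00205617e+01 -2.72725387e-02  4.18308360e+00] [ 0.52845106 -0.05913469 -0.58705013]
```

View pics/c17.png

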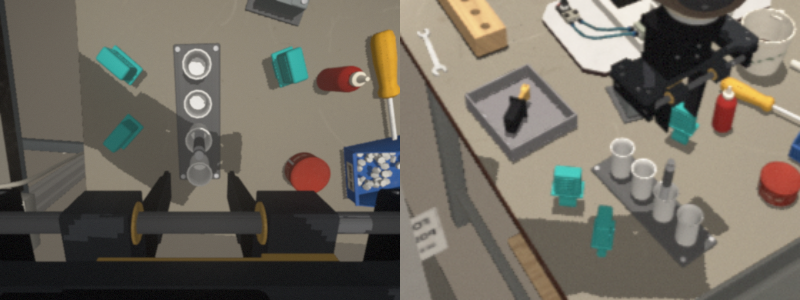

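{"op": "jog_arm", "data": {
  "series": [
    {"dx": -0.004,"dy": 0.038,"dz": 0,"rx": 0,"ry": 0,"rz": -0.5,"gripper": 0.6},
    {"dx": -0.004,"dy": 0.038,"dz": 0,"rx": 0,"ry": 0,"rz": -0.5,"gripper": 0.6},
    {"dx": -0.004,"dy": 0.038,"dz": 0,"rx": 0,"ry": 0,"rz": -0.5,"gripper": 0.6},
    {"dx": -0.004,"dy": 0.038,"dz": 0,"rx": 0,"ry": 0,"rz": -0.5,"gripper": 0.6},
    {"dx": -0.004,"dy": 0.038,"dz": 0,"rx": 0,"ry": 0,"rz": -0.5,"gripper": 0.6},
    {"dx": -0.004,"dy": 0.038,"dz": 0,"rx": 0,"ry": 0,"rz": -0.5,"gripper": 0.6},
    {"dx": -0.004,"dy": 0.038,"dz": 0,"rx": 0,"ry": 0,"rz": -0.5,"gripper": 0.6},
    {"dx": -0.004,"dy": 0.038,"dz": 0,"rx": 0,"ry": 0,"rz": -0.5,"gripper": 0.6},
    {"dx": -0.004,"dy": 0.038,"dz": 0,"rx": 0,"ry": 0,"rz": -0.5,"gripper": 0.6},
    {"dx": -0.004,"dy": 0.038,"dz": 0,"rx": 0,"ry": 0,"rz": -0.5,"gripper": 0.6}
  ]
}}

```text
t: 19.45
eef_pos: [497.1, 98.5, 229.8]
tcp_rot: [-1.571, 0.004, -0.016]
ft_force: [0.5, -1.0, -0.8]
opening: 0.599
```

{"op": "jog_arm", "data": {
  "series": [
    {"dx": -0.004,"dy": 0.038,"dz": 0,"rx": 0,"ry": 0,"rz": 0,"gripper": 0.6},
    {"dx": -0.004,"dy": 0.038,"dz": 0,"rx": 0,"ry": 0,"rz": 0,"gripper": 0.6},
    {"dx": -0.004,"dy": 0.038,"dz": 0,"rx": 0,"ry": 0,"rz": 0,"gripper": 0.6},
    {"dx": -0.0055,"dy": 0.038,"dz": 0,"rx": 0,"ry": 0,"rz": 0,"gripper": 0.6},
    {"dx": 0,"dy": 0.038,"dz": 0,"rx": 0,"ry": 0,"rz": 0,"gripper": 0.6},
    {"dx": 0,"dy": 0.037,"dz": 0,"rx": 0,"ry": 0,"rz": 0,"gripper": 0.6},
    {"dx": 0,"dy": 0,"dz": -0.04,"rx": 0,"ry": 0,"rz": 0,"gripper": 0.6},
    {"dx": 0,"dy": 0,"dz": -0.04,"rx": 0,"ry": 0,"rz": 0,"gripper": 0.6},
    {"dx": 0,"dy": 0,"dz": 0,"rx": 0,"ry": 0,"rz": 0,"gripper": 0.6},
    {"dx": 0,"dy": 0,"dz": 0,"rx": 0,"ry": 0,"rz": 0,"gripper": 0.6}
  ]
}}

```text
t: 20.45
eef_pos: [480.4, 323.9, 150.7]
tcp_rot: [-1.572, 0.003, -0.015]
ft_force: [0.2, 0.0, -0.3]
opening: 0.603
```

Run:
```python
from h import *
s,im=shot('wrist','w18.png'); print(s['t'],s['eef_pos'],np.degrees(s['tcp_rot']),s['ft_force'])
c=cam('wrist',s);print(proj(c,[480.5,325.5,128]),proj(c,[481.3,370.5,128]))
```

```text
20.45 [480.38661343 323.8881001  150.71116124] [-90.0547409    0.17956989  -0.87297081] [ 0.16786868  0.03499699 -0.27762748]
[318.71435569 284.65671837] [318.9194005  195.83146888]
```

View pics/w18.png

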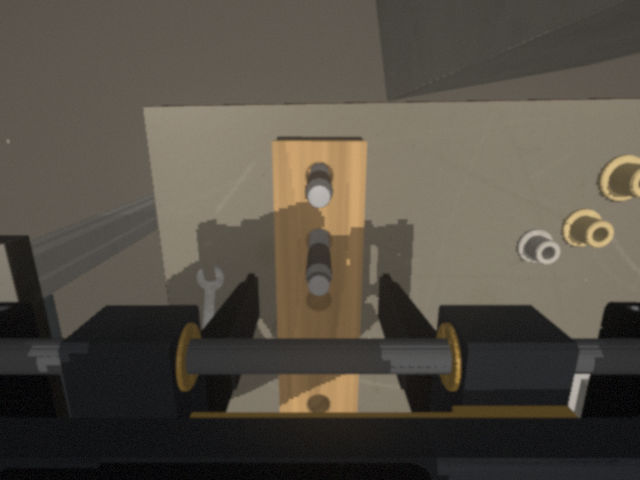

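{"op": "jog_arm", "data": {
  "series": [
    {"dx": 0,"dy": 0.0005,"dz": -0.034,"rx": 0,"ry": 0,"rz": 0,"gripper": 0.6},
    {"dx": 0,"dy": 0,"dz": -0.03,"rx": 0,"ry": 0,"rz": 0,"gripper": 0.6},
    {"dx": 0,"dy": 0,"dz": 0,"rx": 0,"ry": 0,"rz": 0,"gripper": 0.3},
    {"dx": 0,"dy": 0,"dz": 0,"rx": 0,"ry": 0,"rz": 0,"gripper": 0.15},
    {"dx": 0,"dy": 0,"dz": 0,"rx": 0,"ry": 0,"rz": 0,"gripper": 0},
    {"dx": 0,"dy": 0,"dz": 0,"rx": 0,"ry": 0,"rz": 0,"gripper": 0},
    {"dx": 0,"dy": 0,"dz": 0,"rx": 0,"ry": 0,"rz": 0,"gripper": 0},
    {"dx": 0,"dy": 0,"dz": 0,"rx": 0,"ry": 0,"rz": 0,"gripper": 0}
  ]
}}

```text
t: 21.3
eef_pos: [480.6, 324.7, 87.8]
tcp_rot: [-1.57, -0.0, -0.015]
ft_force: [0.5, -0.5, 0.5]
opening: 0.152
```

{"op": "jog_arm", "data": {
  "series": [
    {"dx": 0,"dy": 0,"dz": 0.01,"rx": 0,"ry": 0,"rz": 0,"gripper": 0},
    {"dx": 0,"dy": 0,"dz": 0.02,"rx": 0,"ry": 0,"rz": 0,"gripper": 0},
    {"dx": 0,"dy": 0,"dz": 0.03,"rx": 0,"ry": 0,"rz": 0,"gripper": 0},
    {"dx": 0,"dy": 0,"dz": 0.03,"rx": 0,"ry": 0,"rz": 0,"gripper": 0},
    {"dx": 0,"dy": 0,"dz": 0.03,"rx": 0,"ry": 0,"rz": 0,"gripper": 0},
    {"dx": 0,"dy": 0,"dz": 0.02,"rx": 0,"ry": 0,"rz": 0,"gripper": 0},
    {"dx": 0,"dy": 0,"dz": 0,"rx": 0,"ry": 0,"rz": 0,"gripper": 0},
    {"dx": 0,"dy": 0,"dz": 0,"rx": 0,"ry": 0,"rz": 0,"gripper": 0}
  ]
}}

```text
t: 22.1
eef_pos: [480.1, 324.5, 227.0]
tcp_rot: [-1.571, 0.001, -0.015]
ft_force: [0.4, 0.7, -0.9]
opening: 0.143
```

{"op": "jog_arm", "data": {
  "series": [
    {"dx": 0.004,"dy": -0.0373,"dz": 0,"rx": 0,"ry": 0,"rz": 0.5,"gripper": 0},
    {"dx": 0.004,"dy": -0.0373,"dz": 0,"rx": 0,"ry": 0,"rz": 0.5,"gripper": 0},
    {"dx": 0.004,"dy": -0.0373,"dz": 0,"rx": 0,"ry": 0,"rz": 0.5,"gripper": 0},
    {"dx": 0.004,"dy": -0.0373,"dz": 0,"rx": 0,"ry": 0,"rz": 0.5,"gripper": 0},
    {"dx": 0.004,"dy": -0.0373,"dz": 0,"rx": 0,"ry": 0,"rz": 0.5,"gripper": 0},
    {"dx": 0.004,"dy": -0.0373,"dz": 0,"rx": 0,"ry": 0,"rz": 0.5,"gripper": 0},
    {"dx": 0.004,"dy": -0.0373,"dz": 0,"rx": 0,"ry": 0,"rz": 0.5,"gripper": 0},
    {"dx": 0.004,"dy": -0.0373,"dz": 0,"rx": 0,"ry": 0,"rz": 0.5,"gripper": 0},
    {"dx": 0.004,"dy": -0.0373,"dz": 0,"rx": 0,"ry": 0,"rz": 0.5,"gripper": 0},
    {"dx": 0.004,"dy": -0.0373,"dz": 0,"rx": 0,"ry": 0,"rz": 0.5,"gripper": 0}
  ]
}}

```text
t: 23.1
eef_pos: [519.7, -49.8, 225.7]
tcp_rot: [-1.57, 0.003, 0.073]
ft_force: [-0.1, -0.1, -1.3]
opening: 0.144
```

{"op": "jog_arm", "data": {
  "series": [
    {"dx": 0.0042,"dy": -0.0373,"dz": 0,"rx": 0,"ry": 0,"rz": 0,"gripper": 0},
    {"dx": 0.0042,"dy": -0.0373,"dz": 0,"rx": 0,"ry": 0,"rz": 0,"gripper": 0},
    {"dx": 0.0042,"dy": -0.0373,"dz": 0,"rx": 0,"ry": 0,"rz": 0,"gripper": 0},
    {"dx": 0,"dy": -0.0373,"dz": 0,"rx": 0,"ry": 0,"rz": 0,"gripper": 0},
    {"dx": 0,"dy": -0.0373,"dz": 0,"rx": 0,"ry": 0,"rz": 0,"gripper": 0},
    {"dx": 0,"dy": 0,"dz": -0.03,"rx": 0,"ry": 0,"rz": 0,"gripper": 0},
    {"dx": 0,"dy": 0,"dz": -0.03,"rx": 0,"ry": 0,"rz": 0,"gripper": 0},
    {"dx": 0,"dy": 0,"dz": -0.012,"rx": 0,"ry": 0,"rz": 0,"gripper": 0},
    {"dx": 0,"dy": 0,"dz": 0,"rx": 0,"ry": 0,"rz": 0,"gripper": 0},
    {"dx": 0,"dy": 0,"dz": 0,"rx": 0,"ry": 0,"rz": 0,"gripper": 0}
  ]
}}

```text
t: 24.1
eef_pos: [533.3, -234.8, 155.5]
tcp_rot: [-1.571, 0.001, 0.073]
ft_force: [0.2, -1.1, -1.1]
opening: 0.144
```

Run:
```python
from h import *
s,im=shot('wrist','w19.png'); print(s['t'],s['eef_pos'],np.degrees(s['tcp_rot']),s['ft_force'])
c=cam('wrist',s);print('mouth',proj(c,[533.2,-235.2,66]),'foot',proj(c,np.r_[s['eef_pos'][:2],76]))
shot('scene','s19.png')
im=cv2.imread('pics/w19.png');b=cv2.imread('pics/s19.png')
cv2.imwrite('pics/c19.png',np.hstack([cv2.resize(im[200:310,260:380],(540,495),interpolation=cv2.INTER_CUBIC),cv2.resize(b[275:365,340:380],(220,495),interpolation=cv2.INTER_CUBIC)]))
```

```text
24.1 [ 533.30044889 -234.7773372   155.54460761] [-8.99914121e+01  4.27489493e-02  4.17177041e+00] [ 0.2021487  -1.06571528 -1.09253846]
mouth [318.15339905 249.13090165] foot [318.35365311 253.1130035 ]
```

View pics/c19.png

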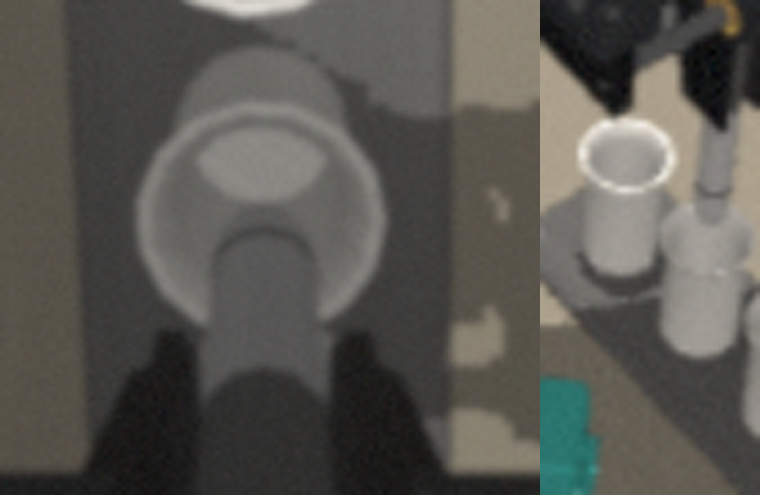

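{"op": "jog_arm", "data": {
  "series": [
    {"dx": 0,"dy": 0.001,"dz": -0.01,"rx": 0,"ry": 0,"rz": 0,"gripper": 0},
    {"dx": 0,"dy": 0,"dz": -0.02,"rx": 0,"ry": 0,"rz": 0,"gripper": 0},
    {"dx": 0,"dy": 0,"dz": -0.02,"rx": 0,"ry": 0,"rz": 0,"gripper": 0},
    {"dx": 0,"dy": 0,"dz": -0.006,"rx": 0,"ry": 0,"rz": 0,"gripper": 0},
    {"dx": 0,"dy": 0,"dz": -0.003,"rx": 0,"ry": 0,"rz": 0,"gripper": 0},
    {"dx": 0,"dy": 0,"dz": -0.003,"rx": 0,"ry": 0,"rz": 0,"gripper": 0},
    {"dx": 0,"dy": 0,"dz": 0,"rx": 0,"ry": 0,"rz": 0,"gripper": 0},
    {"dx": 0,"dy": 0,"dz": 0,"rx": 0,"ry": 0,"rz": 0,"gripper": 0}
  ]
}}

```text
t: 25.0
eef_pos: [533.2, -234.0, 93.8]
tcp_rot: [-1.571, -0.0, 0.072]
ft_force: [-0.2, -0.3, -1.6]
opening: 0.139
```

{"op": "jog_arm", "data": {
  "series": [
    {"dx": 0,"dy": 0,"dz": -0.0015,"rx": 0,"ry": 0,"rz": 0,"gripper": 0},
    {"dx": 0,"dy": 0,"dz": 0,"rx": 0,"ry": 0,"rz": 0,"gripper": 0.2},
    {"dx": 0,"dy": 0,"dz": 0,"rx": 0,"ry": 0,"rz": 0,"gripper": 0.45},
    {"dx": 0,"dy": 0,"dz": 0,"rx": 0,"ry": 0,"rz": 0,"gripper": 0.45},
    {"dx": 0,"dy": 0,"dz": 0,"rx": 0,"ry": 0,"rz": 0,"gripper": 0.45},
    {"dx": 0,"dy": 0,"dz": 0.02,"rx": 0,"ry": 0,"rz": 0,"gripper": 0.45},
    {"dx": 0,"dy": 0,"dz": 0.04,"rx": 0,"ry": 0,"rz": 0,"gripper": 0.45},
    {"dx": 0,"dy": 0,"dz": 0.04,"rx": 0,"ry": 0,"rz": 0,"gripper": 0.45},
    {"dx": 0,"dy": 0,"dz": 0.04,"rx": 0,"ry": 0,"rz": 0,"gripper": 0.45},
    {"dx": 0,"dy": 0,"dz": 0,"rx": 0,"ry": 0,"rz": 0,"gripper": 0.45},
    {"dx": 0,"dy": 0,"dz": 0,"rx": 0,"ry": 0,"rz": 0,"gripper": 0.45}
  ]
}}

```text
t: 26.1
eef_pos: [533.0, -233.8, 232.2]
tcp_rot: [-1.571, -0.0, 0.072]
ft_force: [-1.3, 0.6, -1.0]
opening: 0.45
```

Run:
```python
from h import *
s,im=shot('wrist','w20.png'); print(s['t'],s['eef_pos'],np.degrees(s['tcp_rot']),s['ft_force'])
shot('scene','s20.png')
a=cv2.imread('pics/w20.png');b=cv2.imread('pics/s20.png')
cv2.imwrite('pics/c20.png',np.hstack([cv2.resize(a,(400,300)),cv2.resize(b[200:410,200:480],(400,300))]))
```

```text
26.1 [ 532.97793844 -233.82907825  232.17161917] [-9.00399345e+01 -2.62827826e-02  4.15178104e+00] [-1.28180559  0.57046908 -1.00178744]
```

View pics/c20.png

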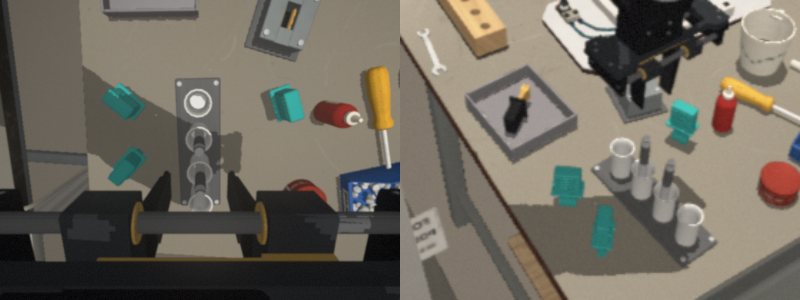

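{"op": "jog_arm", "data": {
  "series": [
    {"dx": -0.004,"dy": 0.0377,"dz": 0,"rx": 0,"ry": 0,"rz": -0.5,"gripper": 0.6},
    {"dx": -0.004,"dy": 0.0377,"dz": 0,"rx": 0,"ry": 0,"rz": -0.5,"gripper": 0.6},
    {"dx": -0.004,"dy": 0.0377,"dz": 0,"rx": 0,"ry": 0,"rz": -0.5,"gripper": 0.6},
    {"dx": -0.004,"dy": 0.0377,"dz": 0,"rx": 0,"ry": 0,"rz": -0.5,"gripper": 0.6},
    {"dx": -0.004,"dy": 0.0377,"dz": 0,"rx": 0,"ry": 0,"rz": -0.5,"gripper": 0.6},
    {"dx": -0.004,"dy": 0.0377,"dz": 0,"rx": 0,"ry": 0,"rz": -0.5,"gripper": 0.6},
    {"dx": -0.004,"dy": 0.0377,"dz": 0,"rx": 0,"ry": 0,"rz": -0.5,"gripper": 0.6},
    {"dx": -0.004,"dy": 0.0377,"dz": 0,"rx": 0,"ry": 0,"rz": -0.5,"gripper": 0.6},
    {"dx": -0.004,"dy": 0.0377,"dz": 0,"rx": 0,"ry": 0,"rz": -0.5,"gripper": 0.6},
    {"dx": -0.004,"dy": 0.0377,"dz": 0,"rx": 0,"ry": 0,"rz": -0.5,"gripper": 0.6}
  ]
}}

```text
t: 27.2
eef_pos: [492.2, 144.6, 230.3]
tcp_rot: [-1.571, 0.003, -0.015]
ft_force: [0.3, -0.7, -0.7]
opening: 0.597
```

{"op": "jog_arm", "data": {
  "series": [
    {"dx": -0.004,"dy": 0.0377,"dz": 0,"rx": 0,"ry": 0,"rz": 0,"gripper": 0.6},
    {"dx": -0.004,"dy": 0.0377,"dz": 0,"rx": 0,"ry": 0,"rz": 0,"gripper": 0.6},
    {"dx": -0.004,"dy": 0.0377,"dz": 0,"rx": 0,"ry": 0,"rz": 0,"gripper": 0.6},
    {"dx": 0,"dy": 0.0377,"dz": 0,"rx": 0,"ry": 0,"rz": 0,"gripper": 0.6},
    {"dx": 0,"dy": 0.0377,"dz": 0,"rx": 0,"ry": 0,"rz": 0,"gripper": 0.6},
    {"dx": 0,"dy": 0.0377,"dz": 0,"rx": 0,"ry": 0,"rz": 0,"gripper": 0.6},
    {"dx": 0,"dy": 0,"dz": -0.04,"rx": 0,"ry": 0,"rz": 0,"gripper": 0.6},
    {"dx": 0,"dy": 0,"dz": -0.04,"rx": 0,"ry": 0,"rz": 0,"gripper": 0.6},
    {"dx": 0,"dy": 0,"dz": 0,"rx": 0,"ry": 0,"rz": 0,"gripper": 0.6},
    {"dx": 0,"dy": 0,"dz": 0,"rx": 0,"ry": 0,"rz": 0,"gripper": 0.6}
  ]
}}

```text
t: 28.2
eef_pos: [480.9, 369.2, 151.2]
tcp_rot: [-1.572, 0.003, -0.015]
ft_force: [1.0, 0.8, 0.5]
opening: 0.6
```

Run:
```python
from h import *
s,im=shot('wrist','w21.png'); print(s['t'],s['eef_pos'],np.degrees(s['tcp_rot']),s['ft_force'])
c=cam('wrist',s);print(proj(c,[481.3,370.5,128]))
```

```text
28.2 [480.91732361 369.17702925 151.19438445] [-90.06565465   0.15992585  -0.85815815] [1.02900722 0.84220362 0.4541301 ]
[319.24360836 284.80415202]
```

View pics/w21.png

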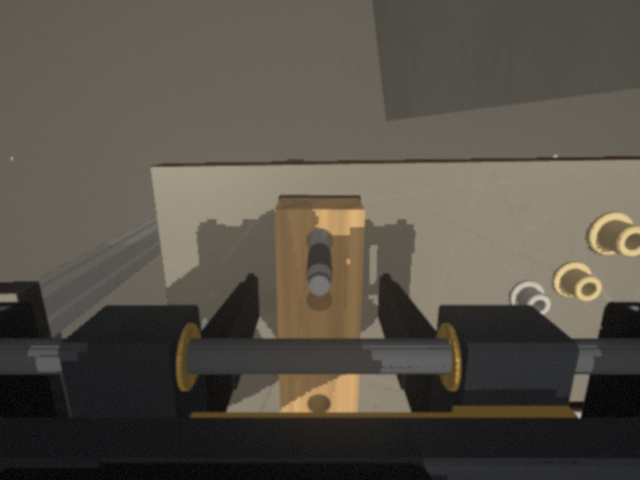

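Head at (319,285), as predicted and centred.

{"op": "jog_arm", "data": {
  "series": [
    {"dx": 0,"dy": 0.0005,"dz": -0.034,"rx": 0,"ry": 0,"rz": 0,"gripper": 0.6},
    {"dx": 0,"dy": 0,"dz": -0.03,"rx": 0,"ry": 0,"rz": 0,"gripper": 0.6},
    {"dx": 0,"dy": 0,"dz": 0,"rx": 0,"ry": 0,"rz": 0,"gripper": 0.3},
    {"dx": 0,"dy": 0,"dz": 0,"rx": 0,"ry": 0,"rz": 0,"gripper": 0.15},
    {"dx": 0,"dy": 0,"dz": 0,"rx": 0,"ry": 0,"rz": 0,"gripper": 0},
    {"dx": 0,"dy": 0,"dz": 0,"rx": 0,"ry": 0,"rz": 0,"gripper": 0},
    {"dx": 0,"dy": 0,"dz": 0,"rx": 0,"ry": 0,"rz": 0,"gripper": 0},
    {"dx": 0,"dy": 0,"dz": 0,"rx": 0,"ry": 0,"rz": 0,"gripper": 0}
  ]
}}

```text
t: 29.05
eef_pos: [481.2, 369.9, 88.3]
tcp_rot: [-1.57, 0.0, -0.015]
ft_force: [0.5, 0.8, -0.3]
opening: 0.147
```

{"op": "jog_arm", "data": {
  "series": [
    {"dx": 0,"dy": 0,"dz": 0.01,"rx": 0,"ry": 0,"rz": 0,"gripper": 0},
    {"dx": 0,"dy": 0,"dz": 0.02,"rx": 0,"ry": 0,"rz": 0,"gripper": 0},
    {"dx": 0,"dy": 0,"dz": 0.03,"rx": 0,"ry": 0,"rz": 0,"gripper": 0},
    {"dx": 0,"dy": 0,"dz": 0.03,"rx": 0,"ry": 0,"rz": 0,"gripper": 0},
    {"dx": 0,"dy": 0,"dz": 0.03,"rx": 0,"ry": 0,"rz": 0,"gripper": 0},
    {"dx": 0,"dy": 0,"dz": 0.02,"rx": 0,"ry": 0,"rz": 0,"gripper": 0},
    {"dx": 0,"dy": 0,"dz": 0,"rx": 0,"ry": 0,"rz": 0,"gripper": 0},
    {"dx": 0,"dy": 0,"dz": 0,"rx": 0,"ry": 0,"rz": 0,"gripper": 0}
  ]
}}

```text
t: 29.85
eef_pos: [480.7, 369.7, 227.5]
tcp_rot: [-1.571, 0.001, -0.015]
ft_force: [-0.7, -0.0, -2.0]
opening: 0.14
```

{"op": "jog_arm", "data": {
  "series": [
    {"dx": 0.004,"dy": -0.037,"dz": 0,"rx": 0,"ry": 0,"rz": 0.5,"gripper": 0},
    {"dx": 0.004,"dy": -0.037,"dz": 0,"rx": 0,"ry": 0,"rz": 0.5,"gripper": 0},
    {"dx": 0.004,"dy": -0.037,"dz": 0,"rx": 0,"ry": 0,"rz": 0.5,"gripper": 0},
    {"dx": 0.004,"dy": -0.037,"dz": 0,"rx": 0,"ry": 0,"rz": 0.5,"gripper": 0},
    {"dx": 0.004,"dy": -0.037,"dz": 0,"rx": 0,"ry": 0,"rz": 0.5,"gripper": 0},
    {"dx": 0.004,"dy": -0.037,"dz": 0,"rx": 0,"ry": 0,"rz": 0.5,"gripper": 0},
    {"dx": 0.004,"dy": -0.037,"dz": 0,"rx": 0,"ry": 0,"rz": 0.5,"gripper": 0},
    {"dx": 0.004,"dy": -0.037,"dz": 0,"rx": 0,"ry": 0,"rz": 0.5,"gripper": 0},
    {"dx": 0.004,"dy": -0.037,"dz": 0,"rx": 0,"ry": 0,"rz": 0.5,"gripper": 0},
    {"dx": 0.004,"dy": -0.037,"dz": 0,"rx": 0,"ry": 0,"rz": 0.5,"gripper": 0}
  ]
}}

```text
t: 30.85
eef_pos: [520.3, -1.6, 226.2]
tcp_rot: [-1.57, 0.003, 0.073]
ft_force: [-0.1, -0.1, -1.9]
opening: 0.14
```

{"op": "jog_arm", "data": {
  "series": [
    {"dx": 0.004,"dy": -0.037,"dz": 0,"rx": 0,"ry": 0,"rz": 0,"gripper": 0},
    {"dx": 0.004,"dy": -0.037,"dz": 0,"rx": 0,"ry": 0,"rz": 0,"gripper": 0},
    {"dx": 0,"dy": -0.037,"dz": 0,"rx": 0,"ry": 0,"rz": 0,"gripper": 0},
    {"dx": 0,"dy": -0.037,"dz": 0,"rx": 0,"ry": 0,"rz": 0,"gripper": 0},
    {"dx": 0,"dy": -0.037,"dz": 0,"rx": 0,"ry": 0,"rz": 0,"gripper": 0},
    {"dx": 0,"dy": 0,"dz": -0.03,"rx": 0,"ry": 0,"rz": 0,"gripper": 0},
    {"dx": 0,"dy": 0,"dz": -0.03,"rx": 0,"ry": 0,"rz": 0,"gripper": 0},
    {"dx": 0,"dy": 0,"dz": -0.012,"rx": 0,"ry": 0,"rz": 0,"gripper": 0},
    {"dx": 0,"dy": 0,"dz": 0,"rx": 0,"ry": 0,"rz": 0,"gripper": 0},
    {"dx": 0,"dy": 0,"dz": 0,"rx": 0,"ry": 0,"rz": 0,"gripper": 0}
  ]
}}

```text
t: 31.85
eef_pos: [529.3, -185.0, 156.0]
tcp_rot: [-1.571, 0.001, 0.073]
ft_force: [0.7, -0.5, -0.5]
opening: 0.146
```

Run:
```python
from h import *
s,im=shot('wrist','w22.png'); print(s['t'],s['eef_pos'],np.degrees(s['tcp_rot']),s['ft_force'])
c=cam('wrist',s);print('mouth',proj(c,[529.2,-185.4,66]),'foot',proj(c,np.r_[s['eef_pos'][:2],76]))
shot('scene','s22.png')
im=cv2.imread('pics/w22.png');b=cv2.imread('pics/s22.png')
cv2.imwrite('pics/c22.png',np.hstack([cv2.resize(im[200:310,260:380],(540,495),interpolation=cv2.INTER_CUBIC),cv2.resize(b[260:350,335:375],(220,495),interpolation=cv2.INTER_CUBIC)]))
```

```text
31.85 [ 529.28307629 -185.03332731  156.04297467] [-8.99906086e+01  4.47224427e-02  4.17346762e+00] [ 0.65637882 -0.52944342 -0.48865075]
mouth [318.18982066 248.83492821] foot [318.35757318 252.87831342]
```

View pics/c22.png

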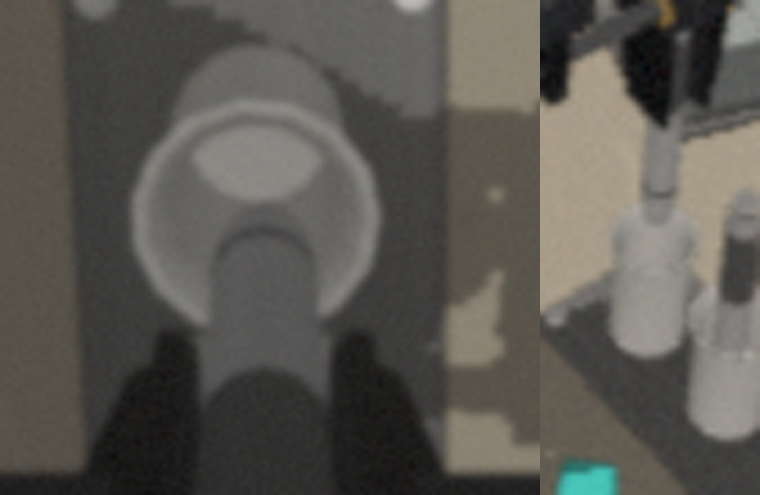

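Same geometry as the previous fit; descend.

{"op": "jog_arm", "data": {
  "series": [
    {"dx": -0.0007,"dy": 0.001,"dz": -0.01,"rx": 0,"ry": 0,"rz": 0,"gripper": 0},
    {"dx": 0,"dy": 0,"dz": -0.02,"rx": 0,"ry": 0,"rz": 0,"gripper": 0},
    {"dx": 0,"dy": 0,"dz": -0.02,"rx": 0,"ry": 0,"rz": 0,"gripper": 0},
    {"dx": 0,"dy": 0,"dz": -0.006,"rx": 0,"ry": 0,"rz": 0,"gripper": 0},
    {"dx": 0,"dy": 0,"dz": -0.003,"rx": 0,"ry": 0,"rz": 0,"gripper": 0},
    {"dx": 0,"dy": 0,"dz": -0.003,"rx": 0,"ry": 0,"rz": 0,"gripper": 0},
    {"dx": 0,"dy": 0,"dz": 0,"rx": 0,"ry": 0,"rz": 0,"gripper": 0},
    {"dx": 0,"dy": 0,"dz": 0,"rx": 0,"ry": 0,"rz": 0,"gripper": 0}
  ]
}}

```text
t: 32.75
eef_pos: [528.5, -184.3, 94.2]
tcp_rot: [-1.571, -0.0, 0.072]
ft_force: [0.2, -0.7, -0.9]
opening: 0.143
```

{"op": "jog_arm", "data": {
  "series": [
    {"dx": 0,"dy": 0,"dz": -0.0015,"rx": 0,"ry": 0,"rz": 0,"gripper": 0},
    {"dx": 0,"dy": 0,"dz": 0,"rx": 0,"ry": 0,"rz": 0,"gripper": 0.2},
    {"dx": 0,"dy": 0,"dz": 0,"rx": 0,"ry": 0,"rz": 0,"gripper": 0.45},
    {"dx": 0,"dy": 0,"dz": 0,"rx": 0,"ry": 0,"rz": 0,"gripper": 0.45},
    {"dx": 0,"dy": 0,"dz": 0,"rx": 0,"ry": 0,"rz": 0,"gripper": 0.45},
    {"dx": 0,"dy": 0,"dz": 0.02,"rx": 0,"ry": 0,"rz": 0,"gripper": 0.45},
    {"dx": 0,"dy": 0,"dz": 0.04,"rx": 0,"ry": 0,"rz": 0,"gripper": 0.45},
    {"dx": 0,"dy": 0,"dz": 0.04,"rx": 0,"ry": 0,"rz": 0,"gripper": 0.45},
    {"dx": 0,"dy": 0,"dz": 0.04,"rx": 0,"ry": 0,"rz": 0,"gripper": 0.45},
    {"dx": 0,"dy": 0,"dz": 0.02,"rx": 0,"ry": 0,"rz": 0,"gripper": 0.45},
    {"dx": 0,"dy": 0,"dz": 0,"rx": 0,"ry": 0,"rz": 0,"gripper": 0.45}
  ]
}}

```text
t: 33.85
eef_pos: [529.1, -184.5, 255.2]
tcp_rot: [-1.573, -0.004, 0.073]
ft_force: [0.3, -0.4, -0.3]
opening: 0.448
```

{"op": "jog_arm", "data": {
  "series": [
    {"dx": 0,"dy": -0.04,"dz": 0,"rx": 0,"ry": 0,"rz": 0,"gripper": 0.45},
    {"dx": 0,"dy": -0.04,"dz": 0,"rx": 0,"ry": 0,"rz": 0,"gripper": 0.45},
    {"dx": 0,"dy": -0.04,"dz": 0,"rx": 0,"ry": 0,"rz": 0,"gripper": 0.45},
    {"dx": 0,"dy": -0.04,"dz": 0,"rx": 0,"ry": 0,"rz": 0,"gripper": 0.45},
    {"dx": 0,"dy": 0,"dz": 0,"rx": 0,"ry": 0,"rz": 0,"gripper": 0.45},
    {"dx": 0,"dy": 0,"dz": 0,"rx": 0,"ry": 0,"rz": 0,"gripper": 0.45}
  ]
}}

```text
t: 34.45
eef_pos: [527.7, -344.5, 250.5]
tcp_rot: [-1.569, 0.002, 0.071]
ft_force: [0.4, 0.5, 0.4]
opening: 0.452
```

Run:
```python
from h import *
s,im=shot('wrist','w23.png'); print(s['t'],s['eef_pos'],s['ft_force'])
shot('scene','s23.png'); shot('top','t23.png')
a=cv2.imread('pics/w23.png');b=cv2.imread('pics/s23.png')
cv2.imwrite('pics/c23.png',np.hstack([cv2.resize(a,(400,300)),cv2.resize(b[200:410,200:480],(400,300))]))
```

```text
34.45 [ 527.69660986 -344.54694805  250.50372643] [0.44647982 0.50859229 0.35288459]
```

View pics/c23.png

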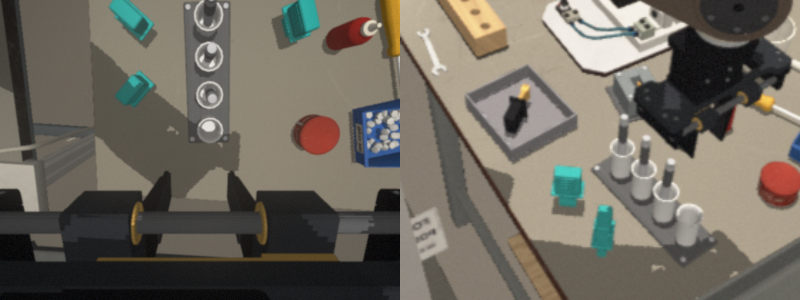

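View pics/s23.png

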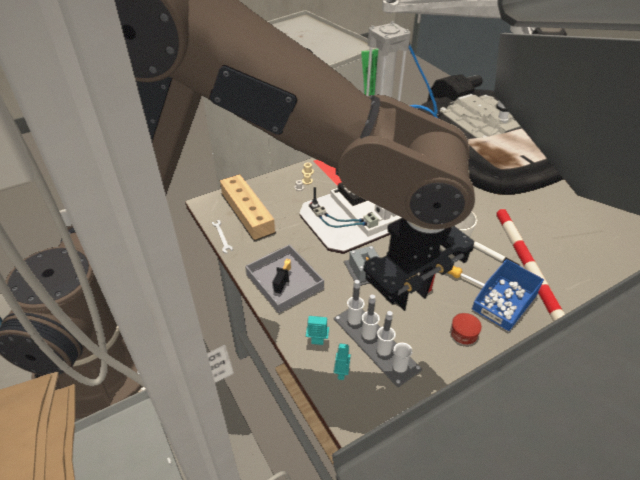

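Run:
```python
from h import *
S=cam('scene'); s=env.state(); W=cam('wrist',s)
for x,y in [(529,-185.4),(533.2,-235.2),(537.6,-285)]:
    print(proj(S,[x,y,132]).round(1),proj(S,[x,y,66]).round(1),proj(W,[x,y,132]).round(1),proj(W,[x,y,66]).round(1))
b=cv2.imread('pics/s23.png');a=cv2.imread('pics/w23.png')
cv2.imwrite('pics/c24.png',np.hstack([cv2.resize(b[275:365,335:405],(467,600),interpolation=cv2.INTER_CUBIC),cv2.resize(a[0:240,275:385],(275,600),interpolation=cv2.INTER_CUBIC)]))
```

```text
[356.4 283. ] [354.8 303.1] [337.6  -1.7] [333.6  25.4]
[371.8 298.1] [369.5 318.1] [337.4  82.5] [333.7  91.9]
[388.2 314. ] [385.1 333.9] [337.6 158.5] [334.  153.1]
```

View pics/c24.png

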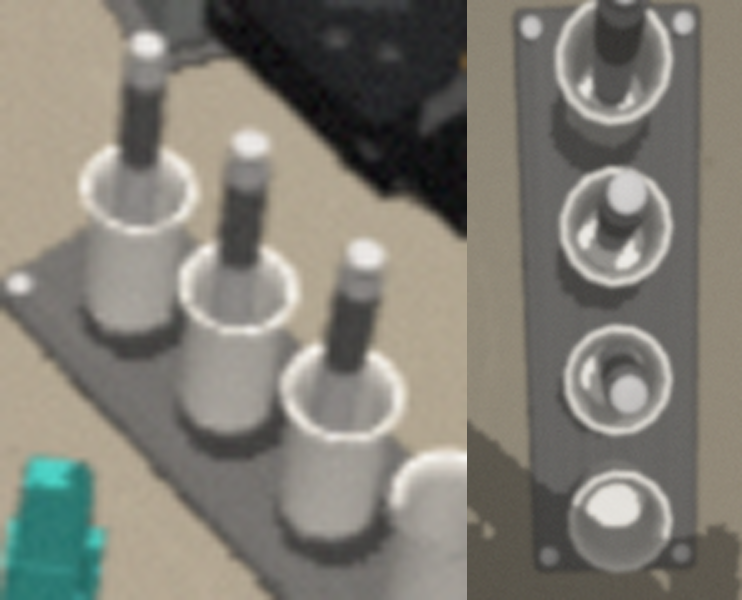

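Run:
```python
from h import *
print(env.job_done()); print(env.state()['t'])
```

```text
the job is handed in; nothing more can be done
None
the job is handed in; nothing more can be done
```

The job is done and handed in at about 34 s. I pulled the black enable plug out of its socket first and laid it in the loose tray. I then stood all three drifts in three cups of the stand, one to a cup; the fourth cup is empty.

**Last checks:**
- The final pictures show the block's five wells empty and the plug still inside the tray, which had not moved.
- The three drift heads were within about 2 px of where upright, fully seated drifts should appear in the scene camera. The wrist camera agreed too, except for the middle head, which was about 6 px off (roughly 3 mm).
- The tin, the glue bottle and the spanner were where they started. I judged that by eye and did not measure it.
- The gripper was clear of everything when I handed in.

**Readings that disagreed:**
- The camera heights for the cup mouths scattered between 40 and 78 mm, against the stated 66 mm. I used the stated height, with x and y taken from the top and wrist views, which agreed to within about 3 mm.
- On the first drift I misread the foot as leaning and tilted the tool 3.4°. It rubbed the cup lightly, at about 3 N sideways, but ended up upright.

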